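# Set up the torch on its stand and switch it on over the mould

## Task

I want to look the ingot mould over for cracks by torchlight. Take the brush out of the torch stand's sloping rest and lay it flat on the bench, well clear of the stand; set the torch into the rest instead, lens end down against the stop and switch uppermost; then push its slide switch forward, towards the lens, until it clicks over to on. Leave the torch on and fully home in the rest, and do not disturb the mould on its block, the jar, the file or the screwdriver.

Things in the scene. Friction and masses are not known exactly. Their poses are not given: they have to be found in the camera images.
- rest: Fixed sloping aluminium torch rest. Origin: on the carrying surface under the middle of the seated torch, 100 mm above the bench. x runs up the slope, 31.5 deg (0.55 rad) above level; y across; z square to the slope. For x from -40 to 40 mm only a spine 14 mm wide, 4 mm thick carries the load, so the sides are free for fingers there (a post with a side knob stands below).
- stop (a point): Stop at the rest's low end, at 65 mm from the rest's origin along its -x and 14 mm up its z: a 6 mm high lip and a 26 mm high ear at each corner, 25 mm between the ears. Side cheeks at x -68 to -40 and 40 to 60 mm, 40 mm apart, are straight to 12 mm above the carrying surface, then flare outward to 22 mm high, about 54 mm apart.
- stand: Fixed stand of the rest: origin on the bench straight below the rest's origin; dark base plate 130 x 90 x 8 mm, its middle 15 mm along +x. The rest slopes down towards -x. Nothing but the listed things stands on the bench between x = 0.30 and 0.66 m, y = -0.10 and 0.50 m.
- torch_mid (a point): Centre of the loose flat grey torch: rounded bar 130 (x) x 36 (y) x 28 mm (z), 0.17 to 0.35 kg, lying with its slide switch on top. Lens and black collar at its -x end, wire loop at +x. Seated fully home, this point is 14 mm above the rest's origin along the rest's z and the axes of torch and rest agree.
- torch_lens (a point): Centre of the torch's lens end face, 65 mm from torch_mid along the torch's -x.
- ridge (a point): On the cross ridge of the slide switch: a bar 13 mm across (y), 6 mm long (x), its crest 5 mm above the torch's top face and 3.5 mm above the low black frame round the switch (38 x 19 mm, middle 6 mm to the lens side of torch_mid; the slide is about flush with it). The point is midway in x and y, 3.5 mm above the top face (17.5 mm above torch_mid). Axes as the torch.
- switch_slide (a joint): Slide switch travel, m: 0 = off (away from the lens), 0.010 = on; it moves along the torch's -x and, when on, uncovers a white patch behind it. A detent half-way resists with about 6 N at most, then snaps the slide to the nearer end. An unbraced torch slides away when the switch is pushed; the stop of the rest takes the push.
- brush_mid (a point): Middle of the loose bench brush (180 mm, 0.06 kg), 7.5 mm above its underside. x points along it to the head end: round wooden handle, 13 mm thick, from x = -90 to 40 mm; brass ferrule 20 mm wide, 15 mm high, from 40 to 62 mm; tip to 90 mm. At first it lies lengthwise in the rest, head at the low end.
- mould_mid (a point): Centre of the dark ingot mould to be looked at (36 x 100 mm along y, 22 mm high, its top 42 mm above the bench), loose, lying across a 64 x 64 x 20 mm steel bench block before the low end of the rest. Leave it alone.
- jar: Loose glass jar with a green lid, 69 mm across, 84 mm high, standing near the loop end of the torch. Leave it alone. Origin at the centre of its foot.
- flat_file: Loose flat file, 240 (x) x 23 x 23 mm, beside the torch. Leave it alone. Origin in the middle of its underside.
- screwdriver: Loose screwdriver, 183 (x) x 27 x 23 mm, on the other side of the torch. Leave it alone. Origin in the middle of its underside.

How it is judged:
On the way, in this order (a step that is already met when the one before it is completed fails the run):
1. the brush is lifted out of the rest in the fingers (contact force between the fingers and brush above 0.5 N and z of brush_mid in the frame of rest above 0.035 m), for 0.1 s.
2. the brush is laid on the bench clear of the stand, not dropped (contact force between the fingers and brush above 0.5 N and height (world z) of brush_mid below 0.035 m and horizontal distance between brush_mid and stand above 0.11 m), for 0.02 s.
3. the torch sits in the rest, lens end down, switch up and still off (z of torch_mid in the frame of rest between 0.009 and 0.019 m and x of torch_mid in the frame of rest between -0.005 and 0.016 m and x of torch_lens in the frame of rest below -0.045 m and z of ridge in the frame of rest above 0.025 m and angle between the x axis of torch_mid and the x axis of rest, either way round below 0.12 rad and value of joint switch_slide below 0.004 m), for 0.2 s.
4. the slide switch has snapped over to on (value of joint switch_slide above 0.0085 m), for 0.1 s.
At the end, for the whole second after the job is handed in: Torch home in the rest (6 mm lengthwise, 4 mm in height, 0.1 rad), lens down, switch up, slide within 1.5 mm of on. Brush flat on the bench (middle under 14 mm high), its middle 110 mm or more from the stand's origin. Mould moved under 10 mm; upright jar, file, screwdriver under 20 mm (value of joint switch_slide above 0.0085 m and z of torch_mid in the frame of rest between 0.01 and 0.018 m and x of torch_mid in the frame of rest between -0.005 and 0.006 m and x of torch_lens in the frame of rest below -0.055 m and z of ridge in the frame of rest above 0.026 m and angle between the x axis of torch_mid and the x axis of rest, either way round below 0.1 rad and height (world z) of brush_mid below 0.014 m and angle between brush_mid's own x axis and vertical between 1.47 and 1.67 rad and horizontal distance between brush_mid and stand above 0.11 m and distance of mould_mid from where it was at the start of the episode below 0.01 m and distance of each of jar, flat_file, screwdriver from where it was at the start of the episode below 0.02 m and angle between jar's own z axis and vertical below 0.15 rad); the robot touches nothing.
It fails at once if the mould is knocked or moved (distance of mould_mid from where it was at the start of the episode above 0.012 m).
It fails at once if the jar is tipped or shoved (angle between jar's own z axis and vertical above 0.3 rad or distance of jar from where it was at the start of the episode above 0.025 m).
It fails at once if the file or the screwdriver is shoved away (distance of any of flat_file, screwdriver from where it was at the start of the episode above 0.025 m).
It also fails if it takes over 58 s, if anything falls off the work surface, if the arm or the gripper's body presses on something with over 40 N, if the wrist force passes 120 N, or if a joint passes its speed limit or range.

## Robot

A 6-joint arm with a two-finger parallel gripper is mounted at the origin on a cart in front of the work surface, level with it; the furniture and walls round the work are solid. World frame = base frame: x ahead of the robot, y to its left, z up, the work surface at z = 0. Lengths are in m, angles in rad, forces in N, time in s.
With the tool pointing down it reaches from about 0.3 to 0.75 m from the base axis. Payload 8.5 kg.
Tool frame: the origin (TCP) lies midway between the tips of the shut fingers; the grasp point (between the pads) lies robot.grasp_offset behind it (robot.grasp_offset is the distance from the TCP to the grasp point, in m); z points along the fingers, y is the direction in which the jaws open and shut (so a half turn about z gives the same grasp; the last joint's range is limited). The gripper opens to 85 mm and grips with 20 to 120 N. Pads are 22 mm wide; open, the fingers measure 114 mm over their backs; the gripper's body (76 mm by 85 mm) begins 54 mm behind the grasp point. The pads swing forward as they close: fully open they stand 13 mm farther back than shut.
Start: joints at [-1.373, 0.381, 1.297, -0, 1.464, -0.215], TCP at [0.221, -0.504, 0.231] pointing down, gripper open.
Joint ranges: [-3.11, 3.11], [-0.89, 2.33], [0.22, 2.48], [-1.42, 4.56], [0.17, 2.85], [-2.88, 2.88]. Speed limits (rad/s): [2.39, 2.39, 3.14, 3.14, 3.14, 3.14].

## Interface

Orientations are given as a rotation vector (axis times angle).
In Python, from plant import robot gives the robot as it stands.
- The arm moves only by the shell command python3 -m creep 'ROWS'. ROWS is JSON, a list that holds one entry, the list of rows, each a list of 5 numbers: the shift along the world's x, y, z in mm, then the turn about the world's z in degrees, then the finger opening in mm, from 0 to 85.4. A call has 1 to 20 rows; each row is the pose to reach, as a shift and turn from the pose commanded when the call began; what a row does not reach only later rows make up. A row lasts 1/12 s, in which the tool goes at most 41.7 mm and 7.16 degrees, less where a joint would pass 70% of its speed; a pose out of reach is approached as far as the arm can. A call with a gripper value outside its range is refused whole. The fingers move at their own pace and stop on an object; the grip force is fixed at half the most. Time passes only in rows, so rows that repeat a pose let the fingers close. It gives the time, the measured TCP pose, the force and the opening at its end, in the units of the state.
- robot.get_obs(): the state, without advancing time (a new reading comes with each control period).
- robot.capture(name): name is "scene" or "top" or "wrist"; returns (picture, depth): 400x640x3 uint8, red, green, blue; 400x640 float32, m along the optical axis (not along the pixel's ray), 0 where there is no reading.
- robot.camera_params(name): a dict with "fx", "fy", "cx", "cy" (pixels), "xyz" and "attitude" of the camera in the world. Camera axes: x right, y down, z forward; pixel columns grow to the right and rows downward; lengths in m; the calibration is good to about 2 mm. A picture is of the moment at which its call begins: read the wrist's pose just before it. camera_params takes no time and is no camera call; for the wrist camera it gives the pose at the moment of the call.
- robot.finish_job(): hands the job in, once; it reports no verdict.
The state is a dict: "time_s": time; "joints": joint angles; "joint_velocities": joint speeds; "tau": joint torques, N m; "eef_pos": TCP position; "orientation": TCP orientation; "contact_force": force on the tool from outside, world axes, zero at the start; "moment": the same for the moment, N m; "finger_gap": opening from 0.0 (shut) to 1.0 (fully open).
Only numpy, scipy, OpenCV 4.12 (cv2) and the standard library are available. Lean on these libraries where they do the work, as an engineer would, in place of code of your own. Each camera call takes 0.05 s, during which the arm holds its last target.

## Working session

There is one attempt and no reset: what is moved stays moved. The work goes in short steps, Python scripts to look and compute and a shell command to move; the robot and the scene stay as the last step left them, time stands still between calls to the robot, and variables do not carry over. Pictures are saved under pics/ and viewed, and the job is handed in when it is done.

```bash
ls; mkdir -p pics; python3 - <<'E'
from plant import robot
import cv2,numpy as np
print(robot.get_obs()); print(robot.grasp_offset)
for n in ("scene","top","wrist"):
    print(n,robot.camera_params(n))
    p,d=robot.capture(n); cv2.imwrite(f"pics/{n}0.png",p[:,:,::-1]); np.savez(f"pics/{n}0.npz",p=p,d=d)
E
```

```text
pics
{'time_s': 0.0, 'joints': array([-1.37329530e+00,  3.81200334e-01,  1.29826794e+00, -1.40310084e-06,
        1.46355709e+00, -2.15316255e-01]), 'joint_velocities': array([-1.60709322e-03, -3.14301212e-04,  1.84180544e-04, -1.08580107e-03,
        2.13701520e-03, -5.93708907e-05]), 'tau': array([-1.24967475e-03, -4.48467350e+01, -2.31277657e+01, -2.34151385e-04,
        4.82720396e-03, -8.63727990e-06]), 'eef_pos': array([ 0.2205874 , -0.50351525,  0.23070702]), 'orientation': array([-3.07350458e+00, -6.43563793e-01, -1.78469841e-05]), 'contact_force': array([ 0.75345259, -1.10210778,  0.01147157]), 'moment': array([-2.85517117e-02, -4.30909626e-05,  2.03515688e-02]), 'finger_gap': 1.0015999767432293}
0.0187
scene {'fx': 400.0993619063837, 'fy': 400.0993619063837, 'cx': 320.3557960383087, 'cy': 201.91709548175828, 'xyz': array([0.12204044, 0.60485335, 0.75537146]), 'attitude': array([-1.02039671,  2.51001603, -0.92716492])}
top {'fx': 456.42601827956634, 'fy': 456.42601827956634, 'cx': 322.95478812318333, 'cy': 195.52428828289914, 'xyz': array([0.41228595, 0.19671832, 1.20759456]), 'attitude': array([-2.12960032,  2.19147219, -0.09454984])}
wrist {'fx': 306.7136631605436, 'fy': 306.7136631605436, 'cx': 318.7097417696431, 'cy': 200.4837013921588, 'xyz': array([ 0.2954556 , -0.47139413,  0.37274257]), 'attitude': array([ 2.39499293, -1.56637078, -0.25509944])}
```

View pics/scene0.png

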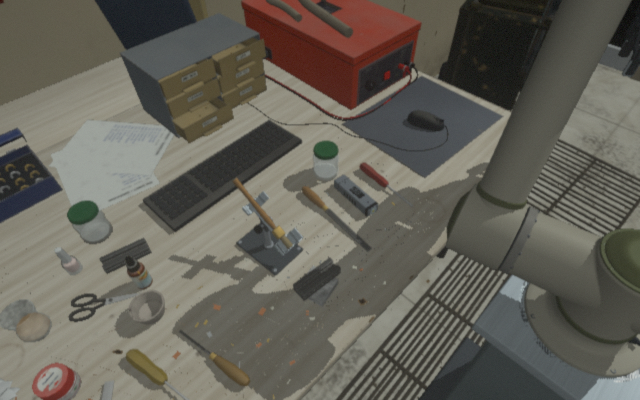

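View pics/top0.png

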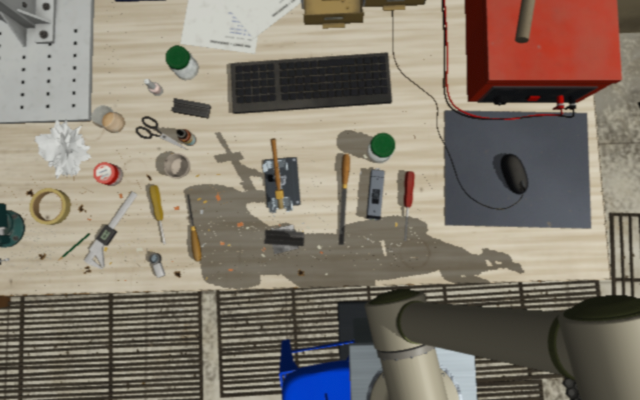

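```bash
cat > h.py <<'E'
import numpy as np,cv2
from scipy.spatial.transform import Rotation as R
def rays(c,uv):
    uv=np.atleast_2d(uv).astype(float)
    d=np.c_[(uv[:,0]-c['cx'])/c['fx'],(uv[:,1]-c['cy'])/c['fy'],np.ones(len(uv))]
    return R.from_rotvec(c['attitude']).apply(d)
def onplane(c,uv,z):
    d=rays(c,uv); t=(z-c['xyz'][2])/d[:,2]; return c['xyz']+d*t[:,None]
def cloud(c,D):
    v,u=np.mgrid[:D.shape[0],:D.shape[1]]
    d=rays(c,np.c_[u.ravel(),v.ravel()]); P=c['xyz']+d*D.ravel()[:,None]
    P[D.ravel()==0]=np.nan
    return P.reshape(D.shape+(3,))
def proj(c,P):
    q=R.from_rotvec(c['attitude']).inv().apply(np.atleast_2d(P)-c['xyz'])
    return np.c_[c['fx']*q[:,0]/q[:,2]+c['cx'],c['fy']*q[:,1]/q[:,2]+c['cy']]
E
python3 - <<'E'
from h import *
from plant import robot
for n,(x0,y0,w,h) in dict(scene=(220,130,200,190),top=(230,120,200,150)).items():
    z=np.load(f'pics/{n}0.npz');c=robot.camera_params(n)
    k=4 if n=='top' else 3
    cv2.imwrite(f'pics/{n}0z.png',cv2.resize(z['p'][y0:y0+h,x0:x0+w,::-1],None,fx=k,fy=k,interpolation=cv2.INTER_CUBIC))
    P=cloud(c,z['d'])
    print(n)
    if n=='top':
        for nm,u,v in [('bench',320,220),('torch',375,195),('torchL',371,215),('jar',380,147),('base',288,205),('mould',285,238),('file',344,220),('scr',409,180),('brush',277,150),('brush low',277,200)]:
            print(nm,P[v,u].round(4))
E
```

```text
scene
top
bench [ 0.4732  0.2239 -0.0033]
torch [0.5317 0.0795 0.0342]
torchL [0.4806 0.0913 0.0294]
jar [0.6475 0.0668 0.0802]
base [0.5093 0.3014 0.0703]
mould [0.4278 0.3144 0.031 ]
file [0.4708 0.1606 0.0069]
scr [ 0.5697 -0.012   0.0215]
brush [ 0.665   0.3347 -0.0013]
brush low [0.5207 0.3263 0.0908]
```

View pics/scene0z.png

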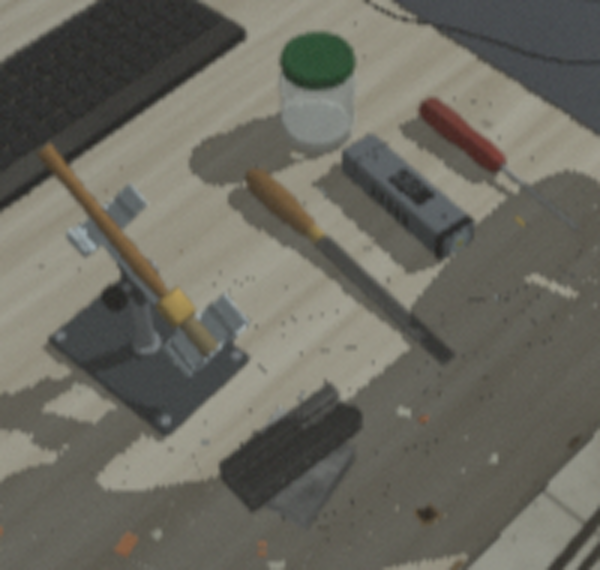

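View pics/top0z.png

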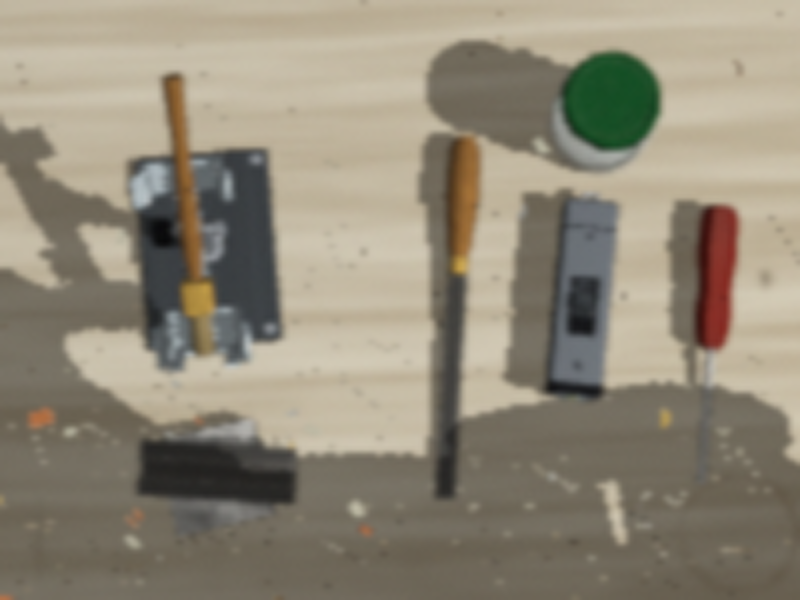

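```bash
python3 - <<'E'
from h import *
from plant import robot
c=robot.camera_params('top')
f=lambda L:[(230+a/4-.375,120+b/4-.375) for a,b in L]
q=onplane(c,f([(133,160),(267,150),(281,338),(148,350)]),0.008); print('plate',q.round(4)); print(q.mean(0))
for a,b in [(1,2),(0,3),(1,0),(2,3)]: d=q[a]-q[b]; print(np.hypot(*d[:2]),np.degrees(np.arctan2(d[1],d[0])))
print('torch top', onplane(c,f([(567,200),(617,200),(602,384),(548,382)]),0.028).round(4))
print('torch collar end', onplane(c,f([(549,388),(603,396)]),0.022).round(4))
print('switch frame', onplane(c,f([(571,278),(599,278),(595,334),(566,333)]),0.0295).round(4))
print('mould', onplane(c,f([(140,442),(297,449),(295,500),(137,490)]),0.042).round(4))
print('file ends', onplane(c,f([(465,138),(445,497)]),0.015).round(4))
print('scr', onplane(c,f([(720,207),(700,480)]),0.012).round(4))
print('jar lid', onplane(c,f([(612,100)]),0.084).round(4))
z=np.load('pics/scene0.npz')
E
```

```text
plate [[0.6381 0.3719 0.008 ]
 [0.6421 0.2822 0.008 ]
 [0.516  0.2757 0.008 ]
 [0.5106 0.3637 0.008 ]]
[0.57669918 0.32335996 0.008     ]
0.12626239275649812 2.955988587163092
0.12774396865258478 3.646798268535791
0.0897628177570504 -87.45177088704057
0.08822432235252879 -86.5027157742874
torch top [[0.5991 0.0857 0.028 ]
 [0.5981 0.0531 0.028 ]
 [0.4784 0.0678 0.028 ]
 [0.4807 0.1025 0.028 ]]
torch collar end [[0.4772 0.1015 0.022 ]
 [0.471  0.0668 0.022 ]]
switch frame [[0.5477 0.0852 0.0295]
 [0.5471 0.0671 0.0295]
 [0.5108 0.0711 0.0295]
 [0.512  0.0898 0.0295]]
mould [[0.4491 0.365  0.042 ]
 [0.4418 0.2648 0.042 ]
 [0.4095 0.2669 0.042 ]
 [0.4187 0.3674 0.042 ]]
file ends [[0.6447 0.1503 0.015 ]
 [0.4087 0.171  0.015 ]]
scr [[ 0.5939 -0.0164  0.012 ]
 [ 0.4151  0.005   0.012 ]]
jar lid [[0.6525 0.0604 0.084 ]]
```

View pics/wrist0.png

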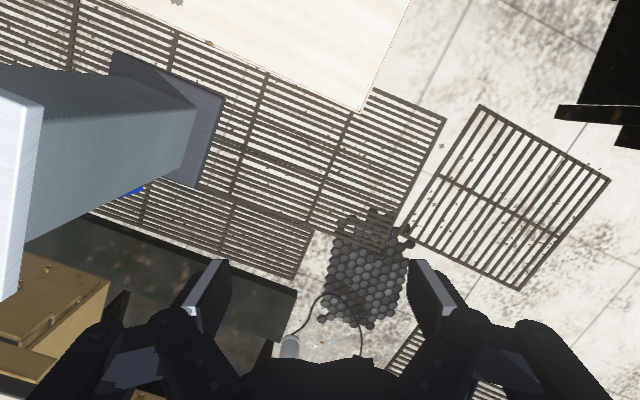

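```bash
python3 -m creep '[[[100,250,70,-20,85],[100,250,70,-20,85],[100,250,70,-20,85],[100,250,70,-20,85],[100,250,70,-20,85],[100,250,70,-20,85],[100,250,70,-20,85],[280,760,70,-20,85],[280,760,70,-20,85],[280,760,70,-20,85],[280,760,70,-20,85],[280,760,70,-20,85],[280,760,70,-20,85],[280,760,70,-20,85],[280,760,70,-20,85],[280,760,70,-20,85],[280,760,70,-20,85],[280,760,70,-20,85],[280,760,70,-20,85],[280,760,70,-20,85]]]'
```

```text
time_s: 1.82
eef_pos: [0.5007, 0.2586, 0.301]
orientation: [3.14, 0.101, -0.001]
contact_force: [1.1, -1.3, -0.6]
finger_gap: 0.999
```

```bash
cat > snap.py <<'E'
import sys
from h import *
from plant import robot
def snap(n,tag,crop=None,k=1):
    c=robot.camera_params(n); p,d=robot.capture(n)
    np.savez(f'pics/{tag}.npz',p=p,d=d,**c)
    im=p[:,:,::-1]
    if crop: x,y,w,h=crop; im=im[y:y+h,x:x+w]
    cv2.imwrite(f'pics/{tag}.png',cv2.resize(im,None,fx=k,fy=k,interpolation=cv2.INTER_CUBIC) if k!=1 else im)
    return c,p,d
if __name__=='__main__':
    o=robot.get_obs(); print(o['time_s'],o['eef_pos'].round(4),o['orientation'].round(3),o['finger_gap'],o['contact_force'].round(1))
    a=sys.argv
    crop=tuple(map(int,a[3].split(','))) if len(a)>3 else None
    c,_,_=snap(a[1],a[2],crop,float(a[4]) if len(a)>4 else 1)
    print(c['xyz'],c['attitude'])
E
python3 snap.py wrist w1
```

```text
1.8167 [0.5007 0.2586 0.301 ] [ 3.14e+00  1.01e-01 -1.00e-03] 0.9985410567786425 [ 1.1 -1.3 -0.6]
[0.58223088 0.26353711 0.44295304] [ 2.10664277 -1.97674389 -0.32047167]
```

View pics/w1.png

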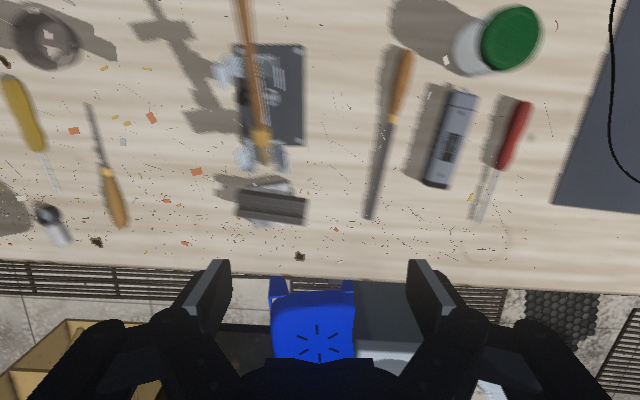

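```bash
python3 -m creep '[[[20,-20,-40,0,85],[20,-20,-40,0,85],[20,-20,-40,0,85],[20,-20,-40,0,85],[20,-20,-40,0,85],[20,-20,-40,0,85]]]'; python3 snap.py wrist w2; python3 - <<'E'
import cv2
im=cv2.imread('pics/w2.png'); cv2.imwrite('pics/w2a.png',cv2.resize(im[0:200,180:380],None,fx=3,fy=3,interpolation=cv2.INTER_CUBIC)); cv2.imwrite('pics/w2b.png',cv2.resize(im[40:240,380:580],None,fx=3,fy=3,interpolation=cv2.INTER_CUBIC))
E
```

```text
time_s: 2.37
eef_pos: [0.5206, 0.2363, 0.2629]
orientation: [-3.139, -0.1, -0.004]
contact_force: [-0.5, 0.2, 0.9]
finger_gap: 0.995
2.3667 [0.5206 0.2363 0.2629] [-3.139 -0.1   -0.004] 0.9951234784754645 [-0.5  0.2  0.9]
[0.60173948 0.24113473 0.4050107 ] [ 2.10815011 -1.97916925 -0.31873252]
```

View pics/w2a.png

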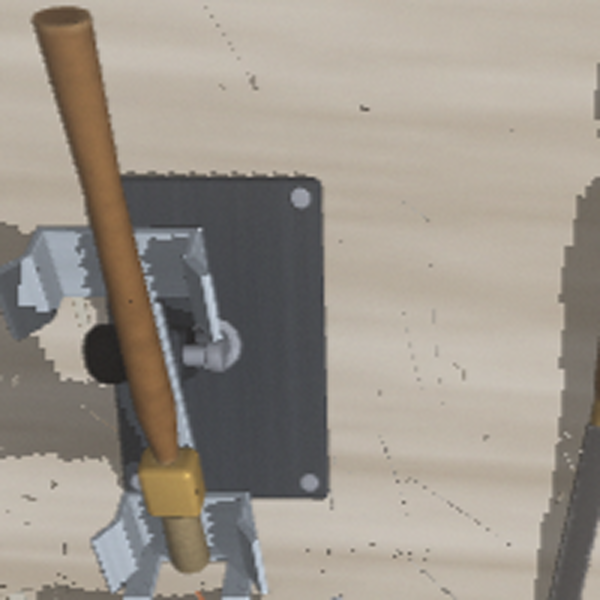

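View pics/w2b.png

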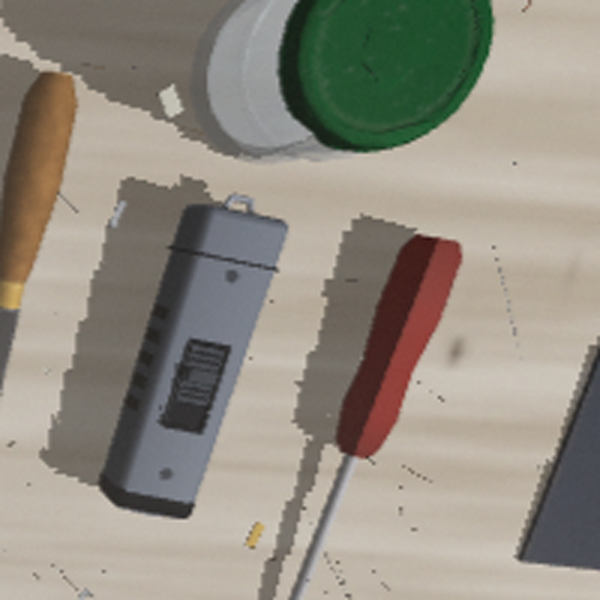

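```bash
python3 - <<'E'
from h import *
z=np.load('pics/w2.npz'); c={k:z[k] for k in('fx','fy','cx','cy','xyz','attitude')}
A=lambda L:[(180+a/3-.33,b/3-.33) for a,b in L]
B=lambda L:[(380+a/3-.33,40+b/3-.33) for a,b in L]
q=onplane(c,A([(321,179),(327,496),(122,497)]),.008); print(q.round(4))
d=q[0]-q[1];print('yaw',np.degrees(np.arctan2(d[1],d[0])),np.hypot(*d[:2])); m=(q[0]+q[2])/2; print('mid',m)
u=d[:2]/np.hypot(*d[:2]); print('stand',m[:2]-.015*u)
s=onplane(c,A([(300,198),(309,483),(137,483)]),.009); print('screws',s.round(4),(s[0]+s[2])/2)
D=cloud(c,z['d'])
for n,(a,b) in dict(bend=(62,18),b2=(90,130),b3=(120,250),b4=(150,380),fer=(172,482),tip=(188,550),rest1=(165,245),rest2=(190,262),cheekL=(35,285),knob=(210,355)).items():
    print(n,D[int(b/3),int(180+a/3)].round(4))
t=onplane(c,B([(190,208),(287,220),(193,505),(105,475)]),.024);print('torch',t.round(4))
f=onplane(c,B([(188,340),(230,344),(203,432),(159,425)]),.0295);print('frame',f.round(4),f.mean(0))
for a,b in[(0,3),(1,2)]:
    d=f[a]-f[b];print(np.degrees(np.arctan2(d[1],d[0])),np.hypot(*d[:2]))
print('loop',onplane(c,B([(240,200)]),.014))
for P in B([(200,360),(150,260),(230,260),(200,450)]): print(D[int(P[1]),int(P[0])].round(4))
# edges of torch side lines top face
print('bench',D[60,320],D[150,330])
e=onplane(c,B([(160,320),(248,330)]),.028);print(e,np.hypot(*(e[0]-e[1])[:2]))
E
```

```text
[[0.6439 0.2818 0.008 ]
 [0.5172 0.2753 0.008 ]
 [0.5111 0.3649 0.008 ]]
yaw 2.9224757623701483 0.12684830479925677
mid [0.57746771 0.32330125 0.008     ]
stand [0.56248722 0.32253648]
screws [[0.6364 0.2897 0.009 ]
 [0.5226 0.2832 0.009 ]
 [0.5179 0.3578 0.009 ]] [0.57713602 0.32376848 0.009     ]
bend [0.6562 0.3248 0.1673]
b2 [0.6355 0.3228 0.1563]
b3 [0.6089 0.3208 0.1421]
b4 [0.5735 0.32   0.1196]
fer [0.5389 0.3189 0.1016]
tip [0.5105 0.3184 0.0842]
rest1 [0.6116 0.3121 0.1294]
rest2 [0.607  0.3021 0.1437]
cheekL [0.5983 0.346  0.1386]
knob [0.5797 0.3078 0.0915]
torch [[0.5998 0.0927 0.024 ]
 [0.5977 0.0532 0.024 ]
 [0.476  0.0675 0.024 ]
 [0.4873 0.1084 0.024 ]]
frame [[0.5486 0.0858 0.0295]
 [0.548  0.0683 0.0295]
 [0.5104 0.0721 0.0295]
 [0.5123 0.0912 0.0295]] [0.52983664 0.07934028 0.0295    ]
-8.460068657613947 0.03668107276211205
-5.747822945873161 0.037781707280827075
loop [[0.60414588 0.06907702 0.014     ]]
[0.5414 0.0795 0.0286]
[ 5.778e-01  9.720e-02 -4.000e-04]
[0.5815 0.0747 0.0274]
[0.503  0.0718 0.0281]
bench [ 6.46525967e-01  2.42371339e-01 -8.73693207e-05] [0.53911778 0.22225583 0.00085203]
[[0.55573295 0.09810493 0.028     ]
 [0.55396956 0.06143739 0.028     ]] 0.03670991606891038
```

```bash
python3 -m creep '[[[111,86,0,-0.5,60],[111,86,0,-0.5,60],[111,86,0,-0.5,60],[111,86,0,-0.5,60],[111,86,0,-0.5,60],[111,86,-40,-0.5,60],[111,86,-70,-0.5,60],[111,86,-100,-0.5,60],[111,86,-120,-0.5,60],[111,86,-133,-0.5,60],[111,86,-133,-0.5,60],[111,86,-133,-0.5,60]]]'; python3 snap.py wrist w3; python3 snap.py scene s3 220,130,200,190 3
```

```text
time_s: 3.42
eef_pos: [0.6314, 0.322, 0.1292]
orientation: [-3.14, -0.086, -0.001]
contact_force: [0.8, 0.2, 1.0]
finger_gap: 0.705
3.4167 [0.6314 0.322  0.1292] [-3.14e+00 -8.60e-02 -1.00e-03] 0.7054897616822213 [0.8 0.2 1. ]
[0.71285726 0.32619211 0.27121283] [ 2.0985608  -1.98759882 -0.32171074]
3.4667 [0.6319 0.3222 0.1302] [-3.14  -0.086 -0.004] 0.702428449472479 [ 0.3 -0.   0.9]
[0.12204044 0.60485335 0.75537146] [-1.02039671  2.51001603 -0.92716492]
```

View pics/w3.png

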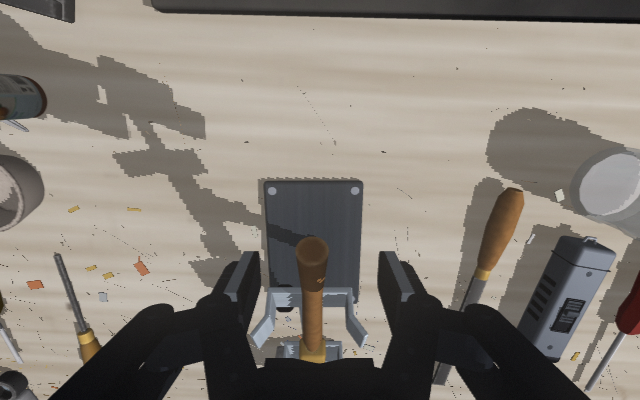

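View pics/s3.png

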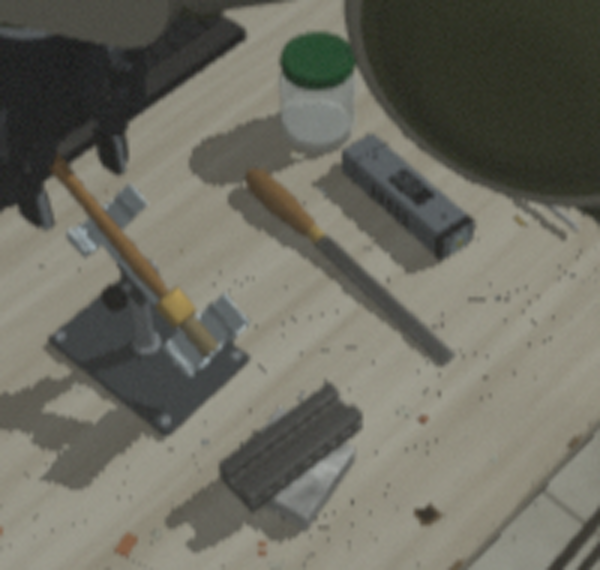

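```bash
python3 -m creep '[[[0,0,0,0,0],[0,0,0,0,0],[0,0,0,0,0],[0,0,0,0,0],[0,0,0,0,0],[0,0,0,0,0],[0,0,0,0,0],[0,0,10,0,0],[0,0,30,0,0],[0,0,50,0,0],[0,0,70,0,0],[0,0,90,0,0],[0,0,90,0,0],[0,0,90,0,0]]]'; python3 snap.py wrist w4; python3 snap.py scene s4 220,130,200,190 3
```

```text
time_s: 4.68
eef_pos: [0.6318, 0.3223, 0.2192]
orientation: [-3.14, -0.086, -0.003]
contact_force: [-0.3, -0.6, -1.0]
finger_gap: 0.133
4.6833 [0.6318 0.3223 0.2192] [-3.14e+00 -8.60e-02 -3.00e-03] 0.13330497517662437 [-0.3 -0.6 -1. ]
[0.71307506 0.32640307 0.361294  ] [ 2.09980241 -1.98833704 -0.32071586]
4.7333 [0.6314 0.3221 0.2176] [ 3.14e+00  8.60e-02 -2.00e-03] 0.13204674219461093 [-0.8  1.2 -0.1]
[0.12204044 0.60485335 0.75537146] [-1.02039671  2.51001603 -0.92716492]
```

View pics/w4.png

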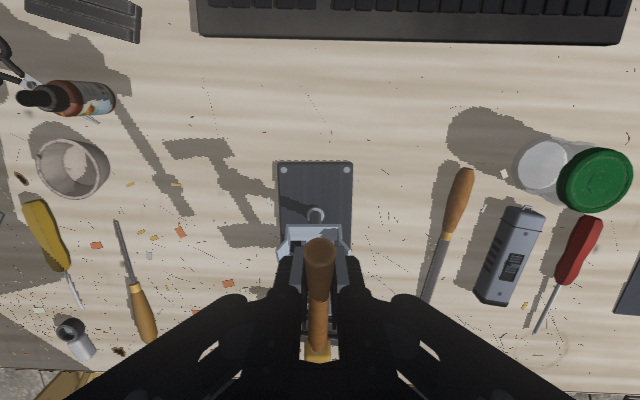

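View pics/s4.png

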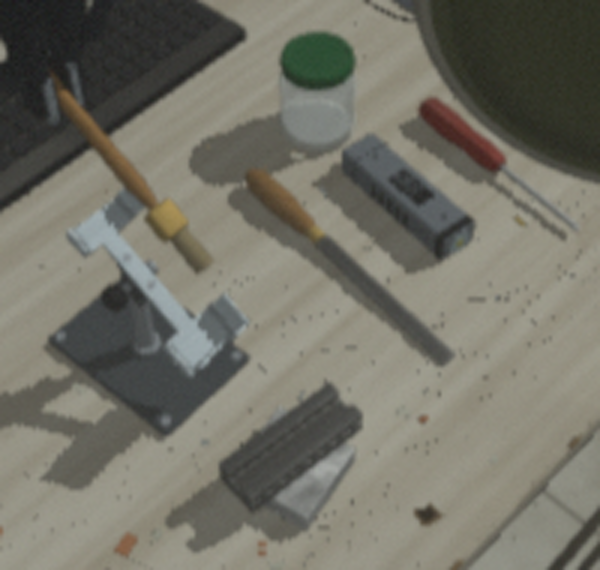

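```bash
python3 -m creep '[[[-10,-40,0,0,0],[-40,-80,0,0,0],[-70,-105,0,0,0],[-80,-105,0,0,0],[-80,-105,0,0,0],[-80,-105,-40,0,0],[-80,-105,-80,0,0],[-80,-105,-110,0,0],[-80,-105,-130,0,0],[-80,-105,-140,0,0],[-80,-105,-150,0,0],[-80,-105,-160,0,0],[-80,-105,-170,0,0],[-80,-105,-180,0,0],[-80,-105,-190,0,0],[-80,-105,-196,0,0],[-80,-105,-202,0,0],[-80,-105,-206,0,0],[-80,-105,-206,0,0]]]'; python3 snap.py wrist w5; python3 snap.py scene s5 220,130,200,190 3
```

```text
time_s: 6.37
eef_pos: [0.5511, 0.2171, 0.0115]
orientation: [3.14, 0.086, -0.003]
contact_force: [0.5, -0.1, 2.4]
finger_gap: 0.131
6.3667 [0.5511 0.2171 0.0115] [ 3.14e+00  8.60e-02 -3.00e-03] 0.13057485785360096 [ 0.5 -0.1  2.4]
[0.63288689 0.22136127 0.15334018] [ 2.09724672 -1.9862981  -0.32336906]
6.4167 [0.551  0.2171 0.0119] [ 3.14e+00  8.60e-02 -3.00e-03] 0.13358892737419964 [-0.4 -1.2  2.7]
[0.12204044 0.60485335 0.75537146] [-1.02039671  2.51001603 -0.92716492]
```

View pics/w5.png

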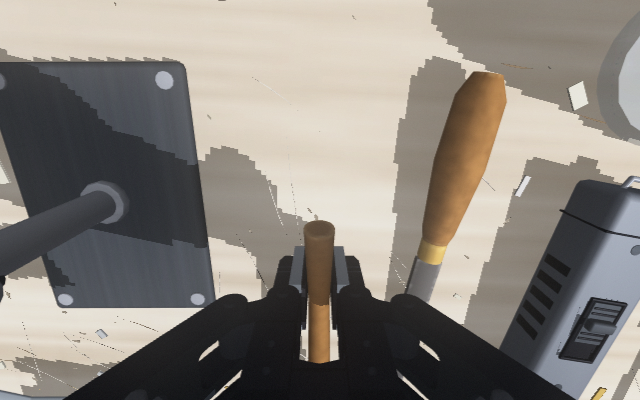

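View pics/s5.png

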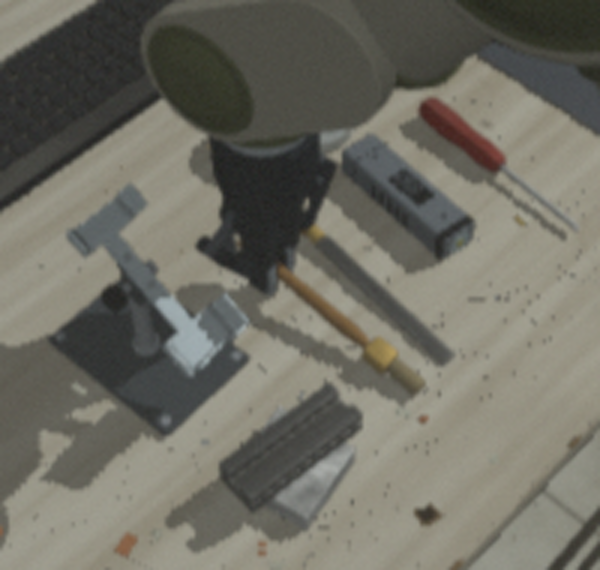

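```bash
python3 -m creep '[[[0,0,-4,0,0],[0,0,-8.5,0,0],[0,0,-8.5,0,0],[0,0,-8.5,0,40],[0,0,-8.5,0,40],[0,0,-8.5,0,40],[0,0,-8.5,0,40],[0,0,20,0,40],[0,0,60,0,40],[0,0,100,0,40],[0,0,130,0,40],[0,0,130,0,40],[0,0,130,0,40]]]'; python3 snap.py wrist w6; python3 snap.py scene s6 220,130,200,190 3
```

```text
time_s: 7.55
eef_pos: [0.5521, 0.2173, 0.1438]
orientation: [-3.14, -0.087, -0.005]
contact_force: [0.6, 0.4, -1.2]
finger_gap: 0.465
7.55 [0.5521 0.2173 0.1438] [-3.14  -0.087 -0.005] 0.46473397337974925 [ 0.6  0.4 -1.2]
[0.63312553 0.22145814 0.28606619] [ 2.10081803 -1.98922277 -0.31917123]
7.6 [0.5513 0.2172 0.1421] [ 3.14   0.086 -0.   ] 0.46839331634645004 [ 0.4  0.7 -0.1]
[0.12204044 0.60485335 0.75537146] [-1.02039671  2.51001603 -0.92716492]
```

View pics/w6.png

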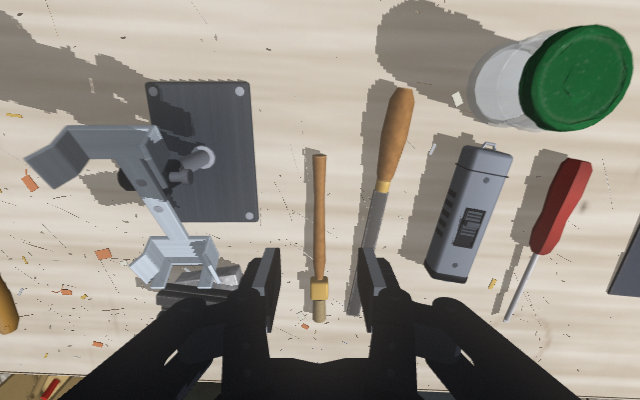

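View pics/s6.png

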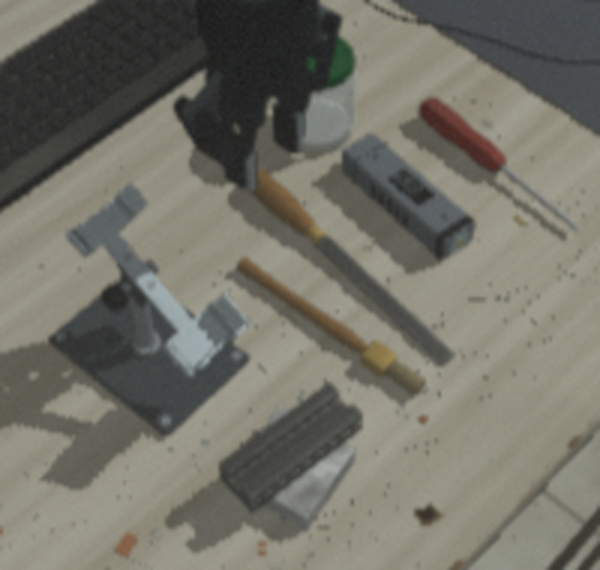

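```bash
python3 - <<'E'
from h import *
for t in('w6','w2'):
    z=np.load(f'pics/{t}.npz'); c={k:z[k] for k in('fx','fy','cx','cy','xyz','attitude')}
    D=cloud(c,z['d'])
    m=(abs(D[...,2]-.0285)<.003)&(abs(D[...,0]-.535)<.09)&(abs(D[...,1]-.078)<.04)
    P=D[m][:,:2]; r=cv2.minAreaRect((P*1000).astype(np.float32)); print(t,len(P),r)
    hsv=cv2.cvtColor(z['p'],cv2.COLOR_RGB2HSV)
    k=(m&(z['p'].max(2)<55)); Q=D[k]; Q=Q[(abs(Q[:,0]-.53)<.03)&(abs(Q[:,1]-.079)<.013)]; print(len(Q),cv2.minAreaRect((Q[:,:2]*1000).astype(np.float32)))
    if t=='w6':
        m=(D[...,2]>.004)&(D[...,2]<.03)&(abs(D[...,0]-.49)<.1)&(abs(D[...,1]-.213)<.017)
        r=cv2.minAreaRect((D[m][:,:2]*1000).astype(np.float32)); print('brush',r)
E
```

```text
w6 4842 ((547.4650268554688, 77.00154113769531), (36.197757720947266, 153.695556640625), 82.54458618164062)
147 ((529.5587768554688, 79.29144287109375), (18.51826286315918, 37.305747985839844), 81.96788787841797)
brush ((495.6770324707031, 213.9920654296875), (179.5887451171875, 17.867155075073242), 2.986530303955078)
w2 2697 ((547.1285400390625, 76.8934555053711), (35.457576751708984, 153.7548370361328), 82.4459228515625)
195 ((529.6259765625, 79.14093017578125), (18.10476303100586, 37.18911361694336), 83.70306396484375)
```

```bash
python3 -m creep '[[[-8,-140,0,-10.6,60],[-8,-140,0,-10.6,60],[-8,-140,0,-10.6,60],[-8,-140,0,-10.6,60],[-8,-140,0,-10.6,60],[-8,-140,0,-10.6,60],[-8,-140,-40,-10.6,60],[-8,-140,-80,-10.6,60],[-8,-140,-105,-10.6,60],[-8,-140,-125,-10.6,60],[-8,-140,-135,-10.6,60],[-8,-140,-140,-10.6,60],[-8,-140,-140,-10.6,60]]]'; python3 snap.py wrist w7
```

```text
time_s: 8.73
eef_pos: [0.5434, 0.078, 0.0016]
orientation: [-3.135, 0.203, 0.002]
contact_force: [0.1, -0.0, -0.0]
finger_gap: 0.699
8.7333 [0.5434 0.078  0.0016] [-3.135e+00  2.030e-01  2.000e-03] 0.6993769700739689 [ 0.1 -0.  -0. ]
[0.62456754 0.06723547 0.1434628 ] [ 1.91799757 -2.18420953 -0.35537477]
```

View pics/w7.png

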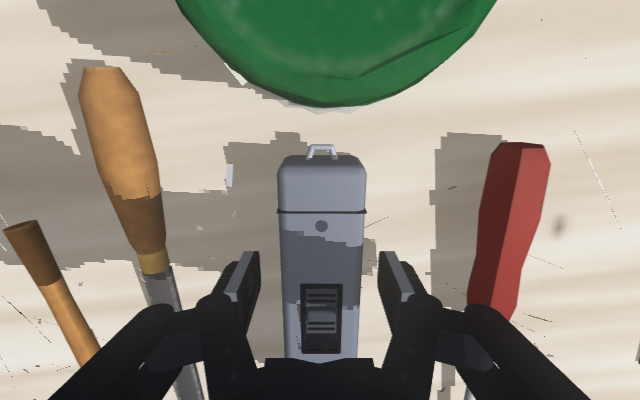

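```bash
python3 -m creep '[[[0,0,0,0,0],[0,0,0,0,0],[0,0,0,0,0],[0,0,0,0,0],[0,0,0,0,0],[0,0,0,0,0],[0,0,15,0,0],[0,0,45,0,0],[0,0,80,0,0],[0,0,115,0,0],[0,0,150,0,0],[0,0,180,0,0],[0,0,180,0,0],[0,0,180,0,0]]]'; python3 snap.py wrist w8;python3 snap.py scene s8 220,80,200,190 3
```

```text
time_s: 9.95
eef_pos: [0.5438, 0.0772, 0.1834]
orientation: [3.135, -0.204, 0.004]
contact_force: [1.2, -0.3, -3.9]
finger_gap: 0.405
9.95 [0.5438 0.0772 0.1834] [ 3.135 -0.204  0.004] 0.4054208297148616 [ 1.2 -0.3 -3.9]
[0.62432363 0.06642073 0.32562527] [ 1.91921288 -2.18783064 -0.35139563]
10.0 [0.543  0.0772 0.1817] [-3.135e+00  2.040e-01  1.000e-03] 0.4060084307724145 [-0.4  0.  -5. ]
[0.12204044 0.60485335 0.75537146] [-1.02039671  2.51001603 -0.92716492]
```

View pics/w8.png

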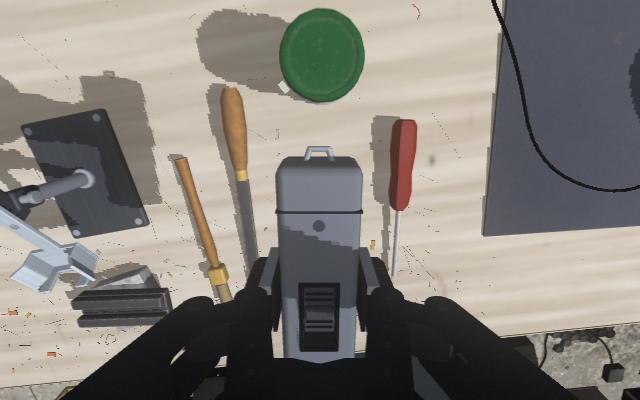

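View pics/s8.png

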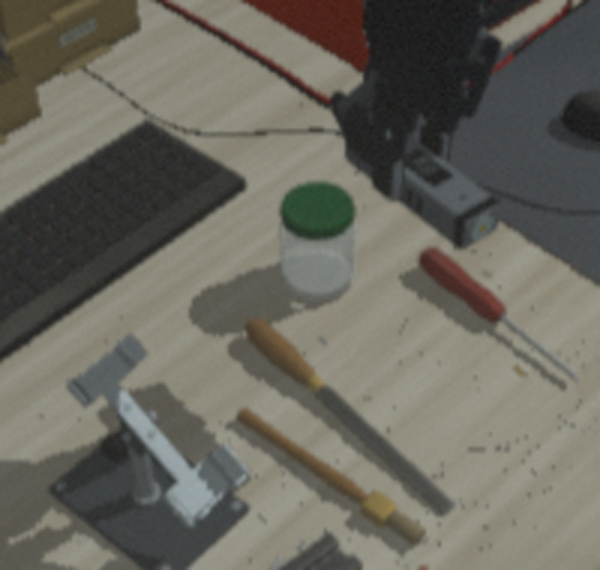

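```bash
python3 -m creep '[[[5,40,0,3,0],[10,80,0,6,0],[15,120,0,10.5,0],[20,160,0,10.5,0],[24,200,0,10.5,0],[24,235,0,10.5,0],[24,245.5,0,10.5,0],[24,245.5,0,10.5,0],[24,245.5,0,10.5,0],[24,245.5,-20,10.5,0],[24,245.5,-40,10.5,0],[24,245.5,-44,10.5,0],[24,245.5,-44,10.5,0],[24,245.5,-44,10.5,0]]]'; python3 snap.py wrist w9;python3 snap.py scene s9 220,130,200,190 3; python3 snap.py top t9 230,120,200,150 4; python3 - <<'E'
from h import *
z=np.load('pics/w2.npz'); c={k:z[k] for k in('fx','fy','cx','cy','xyz','attitude')}
D=cloud(c,z['d'])
for a,b in[(105,355),(92,340),(120,375),(90,370)]: print(D[int(b/3),int(180+a/3)].round(4))
E
```

```text
time_s: 11.22
eef_pos: [0.5675, 0.3216, 0.1379]
orientation: [3.14, 0.082, -0.003]
contact_force: [1.0, 0.6, -3.6]
finger_gap: 0.41
11.2167 [0.5675 0.3216 0.1379] [ 3.14e+00  8.20e-02 -3.00e-03] 0.41036665908147885 [ 1.   0.6 -3.6]
[0.64933042 0.32559587 0.27967848] [ 2.09432501 -1.98954711 -0.32355671]
11.2667 [0.5678 0.3216 0.1384] [ 3.14e+00  8.20e-02 -1.00e-03] 0.40785241049472687 [-0.4  1.2 -3.8]
[0.12204044 0.60485335 0.75537146] [-1.02039671  2.51001603 -0.92716492]
11.3167 [0.5679 0.3217 0.1387] [3.14  0.082 0.   ] 0.4105065793479186 [-0.1 -0.8 -3.3]
[0.41228595 0.19671832 1.20759456] [-2.12960032  2.19147219 -0.09454984]
[0.5779 0.3407 0.0967]
[0.5822 0.3457 0.0953]
[0.5709 0.3381 0.0899]
[0.5726 0.3466 0.094 ]
```

View pics/w9.png

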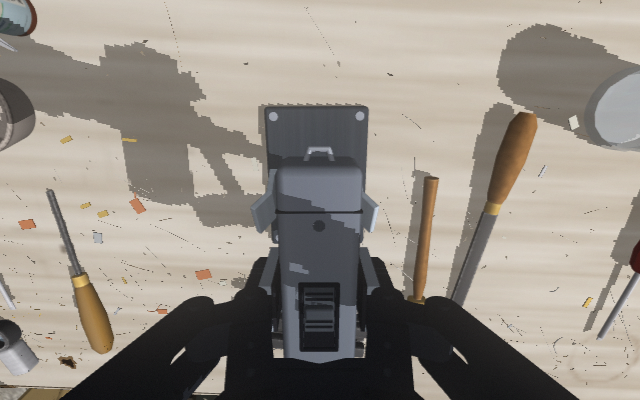

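View pics/s9.png

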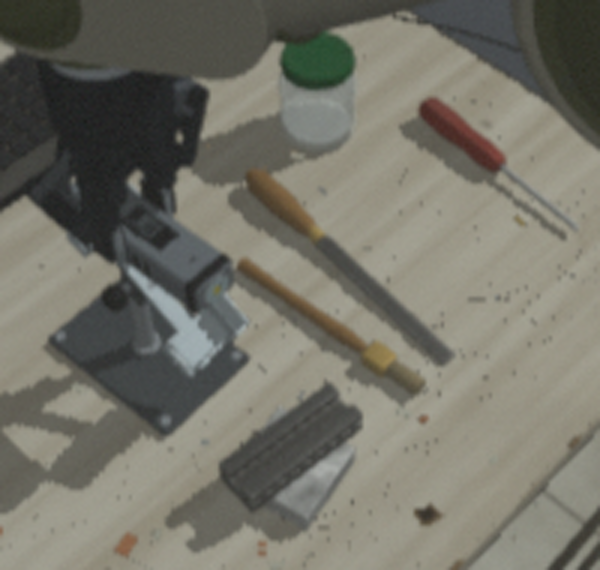

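View pics/t9.png

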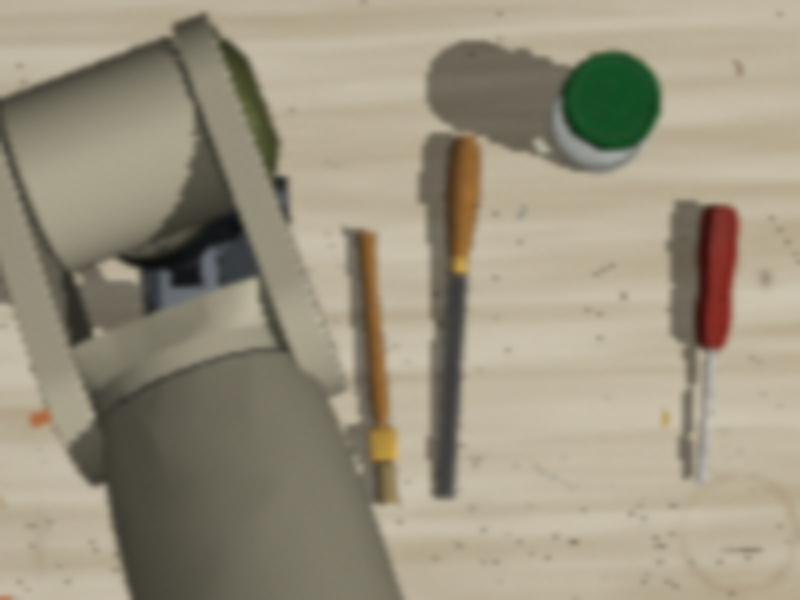

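```bash
python3 - <<'E'
from h import *
for t in ('w9','w6','w2'):
    z=np.load(f'pics/{t}.npz'); c={k:z[k] for k in('fx','fy','cx','cy','xyz','attitude')}
    D=cloud(c,z['d'])
    yaw=np.radians(3.0); O=np.array([.5623,.3226,.1])
    ex=np.array([np.cos(yaw)*.8525,np.sin(yaw)*.8525,.5227]);ey=np.array([-np.sin(yaw),np.cos(yaw),0]);ez=np.cross(ex,ey)
    Q=(D-O)@np.c_[ex,ey,ez]
    if t!='w9':
        for lo,hi in((42,58),(-66,-42)):
            for zl,zh in((3,11),(14,20)):
                m=(Q[...,0]>lo/1e3)&(Q[...,0]<hi/1e3)&(abs(Q[...,1])<.035)&(Q[...,2]>zl/1e3)&(Q[...,2]<zh/1e3)
                y=Q[m][:,1]; print(t,lo,zl,'L',len(y[y>0.01]),np.median(y[y>.01]) if (y>.01).any() else None,'R',len(y[y<-.01]),np.median(y[y<-.01]) if (y<-.01).any() else None)
        m=(abs(Q[...,0])<.035)&(abs(Q[...,1])<.015)&(abs(Q[...,2])<.004); P=Q[m]; print('spine',len(P),P.mean(0) if len(P) else 0, P[:,1].min() if len(P) else 0,P[:,1].max() if len(P) else 0)
        m=(Q[...,0]>.035)&(Q[...,0]<.075)&(abs(Q[...,1])<.017)&(abs(Q[...,2])<.003);P=Q[m];print('up plate',len(P),P[:,0].min() if len(P) else 0,P[:,0].max() if len(P) else 0, P[:,2].mean() if len(P) else 0)
    else:
        for v in(200,215,228):
            for u in list(range(248,284,4))+list(range(358,386,4)): print(v,u,(Q[v,u]*1e3).round(1)) if abs(Q[v,u,2])<.03 else 0
E
```

```text
200 260 [59.7 25.5 16.5]
200 264 [60.1 23.5 16.8]
200 268 [56.9 22.3 14.2]
200 272 [54.9 20.9 12.5]
200 276 [69.5 16.3 24.8]
200 280 [71.8 14.2 26.7]
200 358 [ 71.7 -17.8  26.7]
200 362 [ 57.9 -22.   15. ]
200 366 [ 60.  -23.4  16.8]
200 370 [ 60.  -25.3  16.8]
215 252 [53.5 29.6 20.5]
215 256 [54.4 27.5 21.2]
215 260 [52.7 26.1 19.8]
215 264 [51.2 24.5 18.7]
215 268 [47.7 23.3 16.1]
215 272 [44.6 21.9 13.7]
215 276 [40.9 20.6 10.9]
215 358 [ 65.8 -18.1  29.9]
215 362 [ 47.4 -23.1  15.9]
215 366 [ 50.6 -24.4  18.4]
215 370 [ 53.1 -25.8  20.3]
215 374 [ 54.6 -27.3  21.4]
228 256 [43.4 29.3 20.8]
228 260 [43.3 27.3 20.8]
228 264 [41.6 25.7 19.6]
228 366 [ 41.5 -25.4  19.6]
228 370 [ 44.3 -26.8  21.6]
w6 42 3 L 414 0.020411295696368976 R 245 -0.022622956129735014
w6 42 14 L 564 0.02415421824143786 R 32 -0.028291702945582996
w6 -66 3 L 260 0.019742235672543747 R 155 -0.022929282403762623
w6 -66 14 L 308 0.023007391636128728 R 94 -0.018916854782480855
spine 1769 [ 0.00476012 -0.00102268 -0.00096752] -0.007579266611633474 0.007337785564781085
up plate 2070 0.03500506527425169 0.060837525044227334 -0.0008643935004674717
w2 42 3 L 78 0.020398606940827922 R 6 -0.02265278461426304
w2 42 14 L 141 0.02415648264782725 R 59 -0.023740495191694997
w2 -66 3 L 87 0.019772051445745443 R 39 -0.016806239560922108
w2 -66 14 L 126 0.022981433779992413 R 74 -0.022160645071773684
spine 174 [ 0.00472148 -0.00562135 -0.00074055] -0.009339499192995853 0.00881071606695615
up plate 594 0.03546386658827893 0.060638612641363006 -0.0008198648636043268
```

```bash
python3 -m creep '[[[0,1.2,-3,0,0],[0,1.2,-6,0,0],[0,1.2,-9,0,0],[0,1.2,-12,0,0],[0,1.2,-15,0,0],[0,1.2,-18,0,0],[0,1.2,-18,0,0]]]'; python3 snap.py wrist w10;python3 snap.py scene s10 220,130,200,190 3
```

```text
time_s: 11.95
eef_pos: [0.5666, 0.3241, 0.1222]
orientation: [-3.14, -0.084, 0.0]
contact_force: [-11.4, -2.5, 10.9]
finger_gap: 0.409
11.95 [0.5666 0.3241 0.1222] [-3.14  -0.084  0.   ] 0.40869487444883845 [-11.4  -2.5  10.9]
[0.64814167 0.32813294 0.26413871] [ 2.09714215 -1.98845813 -0.32249487]
12.0 [0.5666 0.324  0.1223] [-3.14e+00 -8.40e-02  1.00e-03] 0.4055208114156495 [-10.6  -2.   10.4]
[0.12204044 0.60485335 0.75537146] [-1.02039671  2.51001603 -0.92716492]
```

View pics/s10.png

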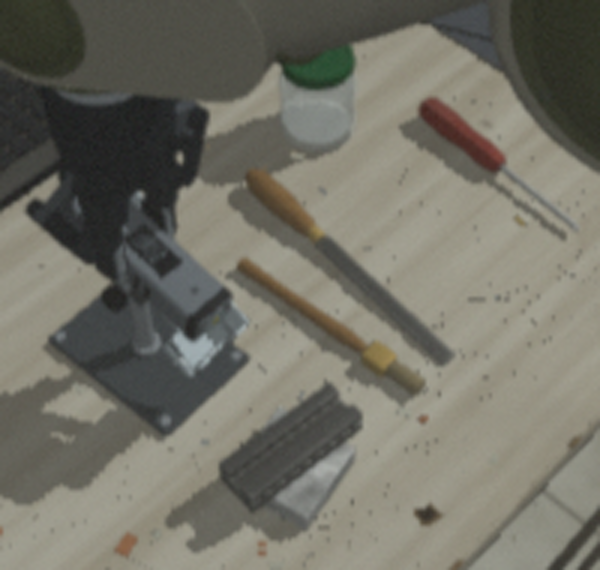

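View pics/w10.png

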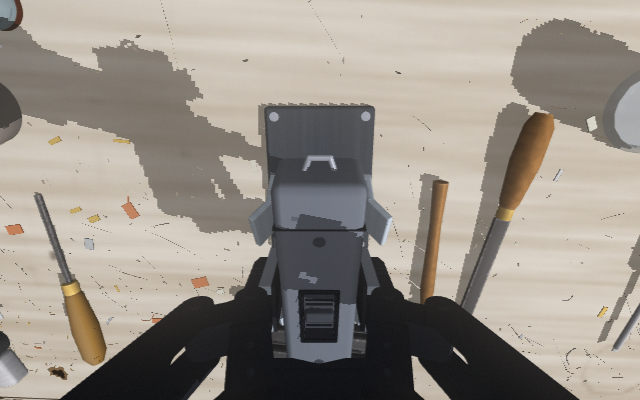

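```bash
python3 -m creep '[[[0,-0.5,-3,0,0],[0,-0.5,-6,0,0],[0,-0.5,-9,0,0],[0,-0.5,-11,0,0],[0,-0.5,-13,0,0],[0,-0.5,-13,0,0]]]'; python3 snap.py wrist w11;python3 snap.py scene s11 220,130,200,190 3; python3 - <<'E'
from h import *
yaw=np.radians(3.0); O=np.array([.5623,.3226,.1])
ex=np.array([np.cos(yaw)*.8525,np.sin(yaw)*.8525,.5227]);ey=np.array([-np.sin(yaw),np.cos(yaw),0]);ez=np.cross(ex,ey)
for t in('w10','w11'):
    z=np.load(f'pics/{t}.npz'); c={k:z[k] for k in('fx','fy','cx','cy','xyz','attitude')}
    Q=(cloud(c,z['d'])-O)@np.c_[ex,ey,ez]*1e3
    for v in range(160,352,12): print(t,v,[tuple(Q[v,u].round(1)) for u in (300,340)])
E
```

```text
time_s: 12.55
eef_pos: [0.5665, 0.3239, 0.1092]
orientation: [-3.14, -0.085, 0.0]
contact_force: [-11.0, -1.2, 9.9]
finger_gap: 0.41
12.55 [0.5665 0.3239 0.1092] [-3.14  -0.085  0.   ] 0.40972487975135297 [-11.   -1.2   9.9]
[0.64810747 0.32797964 0.25110064] [ 2.09788509 -1.98827322 -0.3230694 ]
12.6 [0.5665 0.324  0.1092] [-3.14  -0.085  0.   ] 0.40861273522774383 [-11.4   0.2   9.8]
[0.12204044 0.60485335 0.75537146] [-1.02039671  2.51001603 -0.92716492]
w10 160 [(np.float64(72.1), np.float64(8.7), np.float64(-0.1)), (np.float64(72.9), np.float64(-7.8), np.float64(0.7))]
w10 172 [(np.float64(76.1), np.float64(8.1), np.float64(11.0)), (np.float64(75.4), np.float64(-7.3), np.float64(10.2))]
w10 184 [(np.float64(78.1), np.float64(7.7), np.float64(19.2)), (np.float64(77.9), np.float64(-6.8), np.float64(18.9))]
w10 196 [(np.float64(76.2), np.float64(7.6), np.float64(23.2)), (np.float64(75.8), np.float64(-6.7), np.float64(22.9))]
w10 208 [(np.float64(70.4), np.float64(7.9), np.float64(24.1)), (np.float64(69.9), np.float64(-7.0), np.float64(23.7))]
w10 220 [(np.float64(65.6), np.float64(
[... 2506 characters left out ...]
, np.float64(8.4), np.float64(28.4)), (np.float64(35.1), np.float64(-7.9), np.float64(28.0))]
w11 292 [(np.float64(24.8), np.float64(8.9), np.float64(28.7)), (np.float64(25.6), np.float64(-8.4), np.float64(29.0))]
w11 304 [(np.float64(16.3), np.float64(9.2), np.float64(30.7)), (np.float64(12.2), np.float64(-9.1), np.float64(29.0))]
w11 316 [(np.float64(2.3), np.float64(9.8), np.float64(31.1)), (np.float64(-1.8), np.float64(-9.8), np.float64(29.6))]
w11 328 [(np.float64(-17.7), np.float64(10.8), np.float64(30.4)), (np.float64(-18.3), np.float64(-10.7), np.float64(30.2))]
w11 340 [(np.float64(-37.4), np.float64(11.7), np.float64(31.0)), (np.float64(-37.4), np.float64(-11.7), np.float64(31.0))]
```

View pics/s11.png

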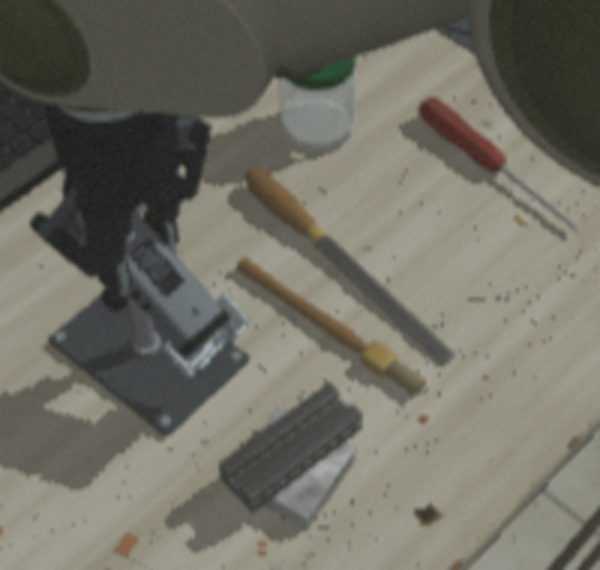

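View pics/w11.png

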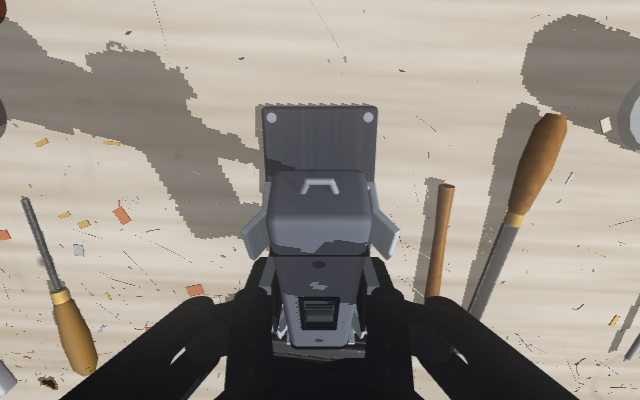

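```bash
python3 -m creep '[[[0,0,-1,0,0],[0,0,-1,0,60],[0,0,-1,0,60],[0,0,-1,0,60],[0,0,-1,0,60],[0,0,20,0,60],[0,0,50,0,60],[0,0,80,0,60],[0,0,110,0,60],[-10,0,130,0,60],[-10,0,130,0,60],[-10,0,130,0,60]]]'; python3 snap.py wrist w12; python3 snap.py scene s12 220,130,200,190 3; cat > rf.py <<'E'
from h import *
yaw=np.radians(3.0); O=np.array([.5623,.3226,.1])
ex=np.array([np.cos(yaw)*.8525,np.sin(yaw)*.8525,.5227]);ey=np.array([-np.sin(yaw),np.cos(yaw),0]);ez=np.cross(ex,ey)
M=np.c_[ex,ey,ez]
def load(t):
    z=np.load(f'pics/{t}.npz'); c={k:z[k] for k in('fx','fy','cx','cy','xyz','attitude')}
    return z,c,(cloud(c,z['d'])-O)@M*1e3
E
python3 - <<'E'
from rf import *
z,c,Q=load('w12')
m=(abs(Q[...,0])<85)&(abs(Q[...,1])<14)&(abs(Q[...,2]-28)<5)
P=Q[m]; print(len(P),P.min(0),P.max(0)); print(np.polyfit(P[:,0],P[:,2],1))
E
```

```text
time_s: 13.65
eef_pos: [0.5578, 0.3235, 0.2382]
orientation: [-3.14, -0.084, -0.003]
contact_force: [-0.0, 0.1, -1.2]
finger_gap: 0.704
13.65 [0.5578 0.3235 0.2382] [-3.14e+00 -8.40e-02 -3.00e-03] 0.704043868241685 [-0.   0.1 -1.2]
[0.63901472 0.32745282 0.380363  ] [ 2.09854668 -1.99046662 -0.3208165 ]
13.7 [0.5576 0.3233 0.2367] [ 3.14e+00  8.40e-02 -1.00e-03] 0.7007336366233249 [ 0.2  0.8 -1.4]
[0.12204044 0.60485335 0.75537146] [-1.02039671  2.51001603 -0.92716492]
3195 [-66.4644454  -13.97346887  23.00505421] [65.62207489 13.99705494 32.98105815]
[-9.62996309e-03  2.76304181e+01]
```

View pics/s12.png

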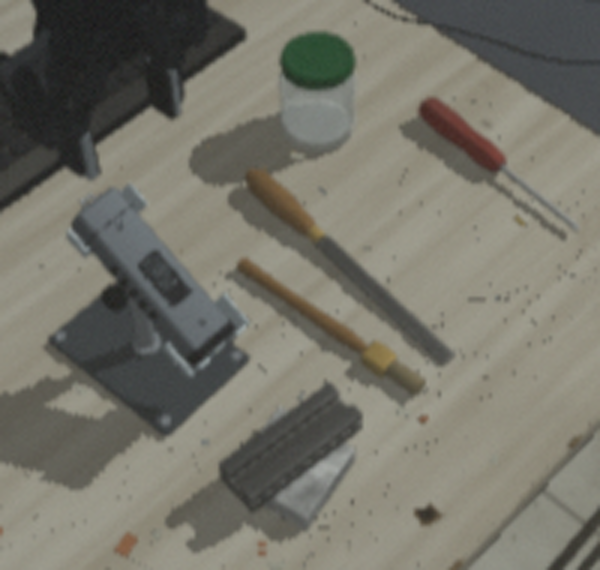

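View pics/w12.png

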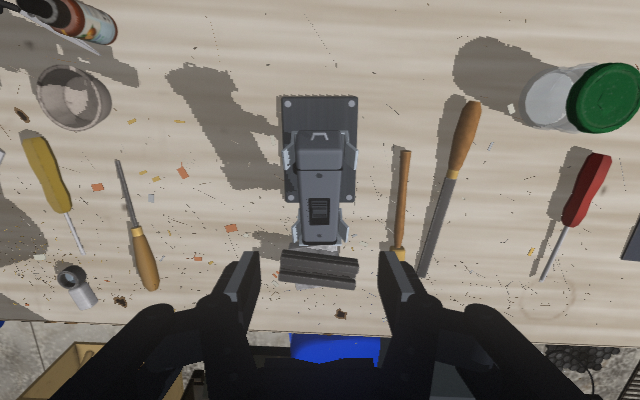

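```bash
python3 - <<'E'
from rf import *
im=cv2.imread('pics/w12.png')
a=cv2.resize(im[125:255,270:370],None,fx=4.5,fy=4.5,interpolation=cv2.INTER_CUBIC)
z=np.load('pics/w6.npz');b=cv2.resize(z['p'][190:310,420:520,::-1],None,fx=3,fy=3,interpolation=cv2.INTER_CUBIC)
z=np.load('pics/w12.npz');d=cv2.resize(z['p'][240:400,200:300,::-1],None,fx=3,fy=3,interpolation=cv2.INTER_CUBIC)
W=np.zeros((600,800,3),np.uint8); W[:585,:450]=a; W[:360,460:760]=b; 
cv2.imwrite('pics/z1.png',W); cv2.imwrite('pics/z2.png',d)
E
```

```text
(no output)
```

View pics/z1.png

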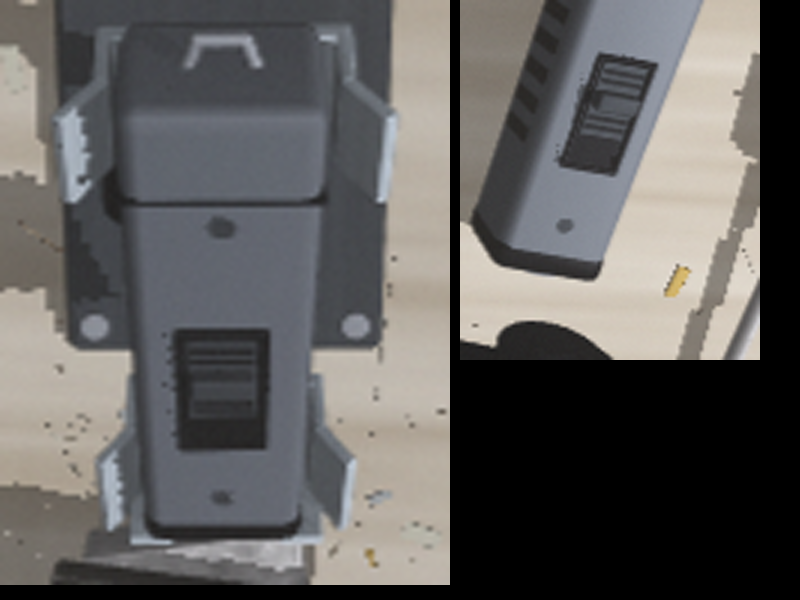

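View pics/z2.png

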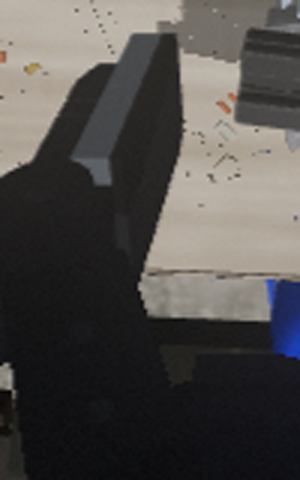

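```bash
python3 - <<'E'
from rf import *
def onZ(c,uv,Z):
    d=rays(c,uv)@M; o=(c['xyz']-O)@M; t=(Z/1e3-o[2])/d[:,2]; return (o+d*t[:,None])*1e3
z,c,Q=load('w12')
f=lambda L:[(270+a/4.5-.39,125+b/4.5-.39) for a,b in L]
print('frame',onZ(c,f([(222,329),(222,450),(176,390),(268,390)]),29.5).round(1))
print('ridge',onZ(c,f([(222,368),(222,400),(188,385),(256,385)]),33).round(1))
print('slide ends',onZ(c,f([(222,340),(222,418)]),29.5).round(1))
print('lens end',onZ(c,f([(222,527)]),28).round(1),'seam',onZ(c,f([(222,202)]),28).round(1))
col=z['p'][196:232,319]; 
for v in range(194,230): print(v,z['p'][v,316:322].mean(0).round(),Q[v,319].round(1))
E
```

```text
frame [[ 15.1   0.6  29.5]
 [-23.8   0.5  29.5]
 [ -3.5   9.7  29.5]
 [ -3.4  -8.6  29.5]]
ridge [[ 7.8  0.6 33. ]
 [-2.2  0.6 33. ]
 [ 2.6  7.2 33. ]
 [ 2.6 -6.  33. ]]
slide ends [[ 11.9   0.6  29.5]
 [-12.7   0.6  29.5]]
lens end [[-55.9   0.5  28. ]] seam [[46.8  0.6 28. ]]
194 [ 97. 102. 110.] [17.4  0.5 27.3]
195 [ 97. 101. 110.] [16.2  0.5 27.4]
196 [ 98. 102. 111.] [13.9  0.5 26.5]
197 [ 97. 101. 110.] [12.7  0.5 26.6]
198 [45. 45. 47.] [13.2  0.5 28.2]
199 [43. 43. 44.] [12.8  0.5 28.9]
200 [45. 45. 46.] [11.3  0.5 28.8]
201 [63. 65. 69.] [10.6  0.5 29.3]
202 [54. 55. 58.] [ 8.8  0.5 28.9]
203 [43. 42. 44.] [ 7.3  0.5 28.8]
204 [64. 65. 70.] [ 5.2  0.5 28.2]
205 [41. 40. 42.] [ 5.4  0.5 29.5]
206 [64. 66. 70.] [ 3.4  0.5 29. ]
207 [54. 56. 58.] [ 1.9  0.5 28.9]
208 [50. 50. 53.] [ 1.5  0.5 29.7]
209 [54. 55. 57.] [ 2.3  0.5 31.5]
210 [70. 72. 77.] [ 2.1  0.5 32.5]
211 [66. 68. 73.] [ 0.1  0.5 32. ]
212 [66. 68. 72.] [-0.4  0.5 32.7]
213 [64. 66. 70.] [-2.8  0.5 31.9]
214 [48. 49. 50.] [-6.9  0.5 29.9]
215 [52. 52. 54.] [-8.6  0.5 29.7]
216 [51. 51. 53.] [-11.1   0.5  29. ]
217 [54. 55. 58.] [-12.7   0.5  28.9]
218 [41. 40. 40.] [-15.7   0.5  27.8]
219 [40. 40. 39.] [-17.2   0.5  27.8]
220 [40. 39. 39.] [-19.3   0.5  27.4]
221 [40. 40. 39.] [-20.7   0.5  27.6]
222 [40. 39. 39.] [-22.4   0.5  27.5]
223 [39. 38. 38.] [-23.8   0.5  27.6]
224 [44. 42. 44.] [-23.6   0.5  29. ]
225 [86. 89. 96.] [-27.7   0.5  27.2]
226 [ 98. 102. 111.] [-28.5   0.5  27.7]
227 [ 99. 103. 112.] [-30.5   0.5  27.5]
228 [ 98. 102. 111.] [-32.8   0.5  27.1]
229 [ 98. 102. 110.] [-34.6   0.5  27. ]
```

```bash
python3 -m creep '[[[-18.3,-1.4,-40,0,24],[-18.3,-1.4,-70,0,24],[-18.3,-1.4,-90,0,24],[-18.3,-1.4,-100,0,24],[-18.3,-1.4,-103,0,24],[-18.3,-1.4,-103,0,24],[-18.3,-1.4,-103,0,24]]]'; python3 snap.py wrist w13; python3 snap.py scene s13 230,180,100,100 5
```

```text
time_s: 14.33
eef_pos: [0.5401, 0.3222, 0.1353]
orientation: [-3.14, -0.083, -0.003]
contact_force: [0.7, 0.5, 0.3]
finger_gap: 0.282
14.3333 [0.5401 0.3222 0.1353] [-3.14e+00 -8.30e-02 -3.00e-03] 0.28156839738917133 [0.7 0.5 0.3]
[0.6213724  0.3261301  0.27735413] [ 2.09797232 -1.9904301  -0.32125596]
14.3833 [0.5401 0.3222 0.1356] [-3.14  -0.084 -0.004] 0.2807291043784645 [ 0.2 -0.1  0.5]
[0.12204044 0.60485335 0.75537146] [-1.02039671  2.51001603 -0.92716492]
```

View pics/s13.png

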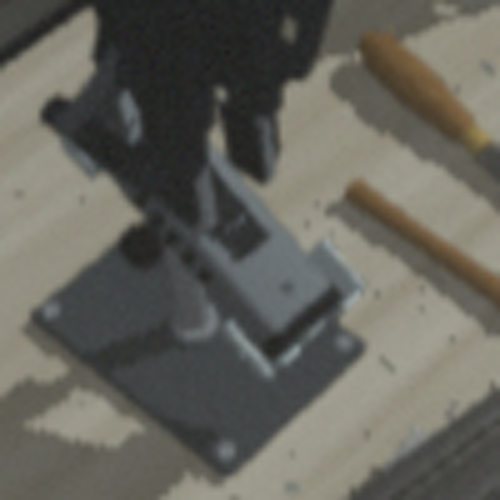

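View pics/w13.png

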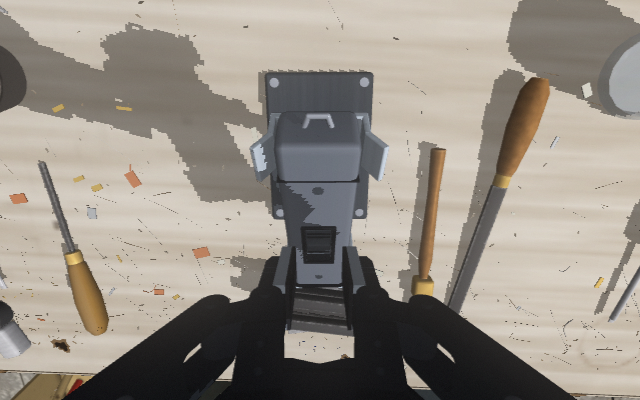

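```bash
python3 - <<'E'
from rf import *
z,c,Q=load('w13'); W=cloud(c,z['d'])
T=np.array([.5401,.3222,.1354])
for u in (288,291,294,344,347,350,353):
    print(u,[(v,tuple(((W[v,u]-T)*1e3).round(1))) for v in range(244,292,4)])
im=z['p'][215:300,270:370,::-1]; cv2.imwrite('pics/z3.png',cv2.resize(im,None,fx=7,fy=7,interpolation=cv2.INTER_CUBIC))
E
```

```text
288 [(244, (np.float64(0.4), np.float64(17.5), np.float64(-19.1))), (248, (np.float64(10.7), np.float64(15.4), np.float64(5.8))), (252, (np.float64(10.6), np.float64(15.0), np.float64(9.6))), (256, (np.float64(10.7), np.float64(14.6), np.float64(13.8))), (260, (np.float64(9.9), np.float64(14.4), np.float64(16.0))), (264, (np.float64(10.6), np.float64(13.9), np.float64(20.9))), (268, (np.float64(10.8), np.float64(13.6), np.float64(24.5))), (272, (np.float64(10.8), np.float64(13.3), np.float64(27.7))), (276, (np.float64(10.4), np.float64(13.0), np.float64(30.3))), (280, (np.float64(10.9), np.float64(12.7), np.float64(34.0))), (284, (np.float64(10.9), np.float64(12.4), np.float64(36.7))), (288, (np.float64(8.6), np.float64(12.4), np.float64(36.1)))]
291 [(244, (np.float64(2.0), np.float64(15.6), np.float64(-16.2))), (248, (np.float64(10.2), np.float64(14.0), np.float64(4.7))), (252, (np.float64(10.3), np.float64(13.6), np.float64(8.9))), (256, (np.float64(11.1), np.float64(13.2), np.float64(14.3))), (260, (np.float64(10.3), np.float64(12.9), np.float64(16.6))), (264, (np.float64(10.7), 
[... 3537 characters left out ...]
248, (np.float64(11.7), np.float64(-16.9), np.float64(4.3))), (252, (np.float64(11.9), np.float64(-16.3), np.float64(9.0))), (256, (np.float64(12.0), np.float64(-15.9), np.float64(13.1))), (260, (np.float64(12.1), np.float64(-15.4), np.float64(17.3))), (264, (np.float64(12.0), np.float64(-15.1), np.float64(20.6))), (268, (np.float64(12.3), np.float64(-14.7), np.float64(24.6))), (272, (np.float64(12.0), np.float64(-14.4), np.float64(27.4))), (276, (np.float64(12.1), np.float64(-14.0), np.float64(30.6))), (280, (np.float64(11.9), np.float64(-13.8), np.float64(33.3))), (284, (np.float64(12.0), np.float64(-13.4), np.float64(36.4))), (288, (np.float64(10.3), np.float64(-13.5), np.float64(36.6)))]
```

View pics/z3.png

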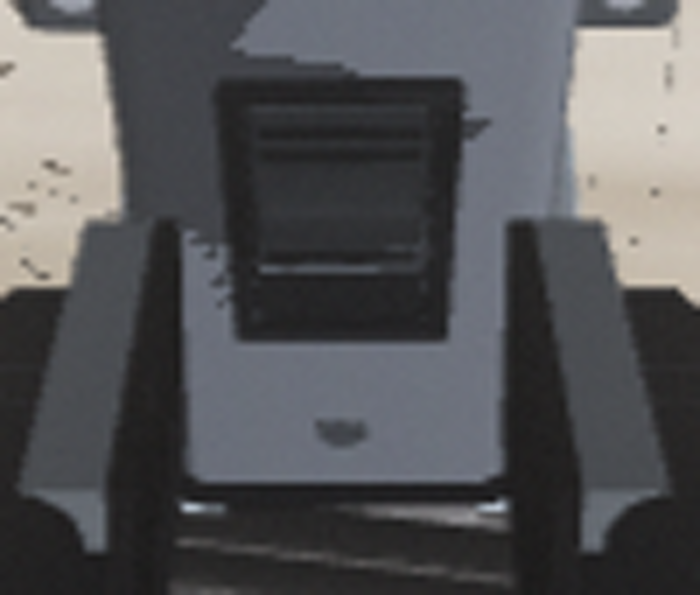

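```bash
python3 -m creep '[[[-1.3,0,-4,0,24],[-1.3,0,-7,0,24],[-1.3,0,-7,0,24],[-1.3,0,-7,0,15],[-1.3,0,-7,0,15],[-1.3,0,-7,0,11],[-1.3,0,-7,0,11],[-1.3,0,-7,0,11]]]'
```

```text
time_s: 15.1
eef_pos: [0.5381, 0.3222, 0.1275]
orientation: [-3.14, -0.084, -0.001]
contact_force: [-0.1, 1.6, -0.2]
finger_gap: 0.131
```

```bash
python3 -m creep '[[[0,0,0,0,6],[0,0,0,0,6],[0,0,0,0,6]]]'
```

```text
time_s: 15.35
eef_pos: [0.5381, 0.3222, 0.1274]
orientation: [-3.14, -0.084, -0.0]
contact_force: [0.2, 1.3, 0.9]
finger_gap: 0.075
```

```bash
python3 -m creep '[[[0,0,0,0,20],[0,0,0,0,20],[0.7,0,-1.5,0,20],[0.7,0,-1.5,0,20],[0.7,0,-1.5,0,6],[0.7,0,-1.5,0,6],[0.7,0,-1.5,0,6],[0.7,0,-1.5,0,6]]]'
```

```text
time_s: 16.02
eef_pos: [0.5387, 0.3221, 0.1258]
orientation: [-3.14, -0.084, 0.0]
contact_force: [-0.5, 1.3, -1.0]
finger_gap: 0.083
```

```bash
python3 -m creep '[[[0,0,0,0,20],[0,0,0,0,20],[0,0,-1.2,0,20],[0,0,-1.2,0,20],[0,0,-1.2,0,6],[0,0,-1.2,0,6],[0,0,-1.2,0,6],[0,0,-1.2,0,6],[0,0,-1.2,0,6]]]'; python3 snap.py wrist w14 240,200,160,120 5
```

```text
time_s: 16.77
eef_pos: [0.5386, 0.3222, 0.125]
orientation: [-3.14, -0.084, -0.0]
contact_force: [-3.9, 2.7, 4.4]
finger_gap: 0.084
16.7667 [0.5386 0.3222 0.125 ] [-3.14  -0.084 -0.   ] 0.0839853049459072 [-3.9  2.7  4.4]
[0.62012218 0.32621386 0.26692332] [ 2.09722431 -1.98917754 -0.32248362]
```

View pics/w14.png

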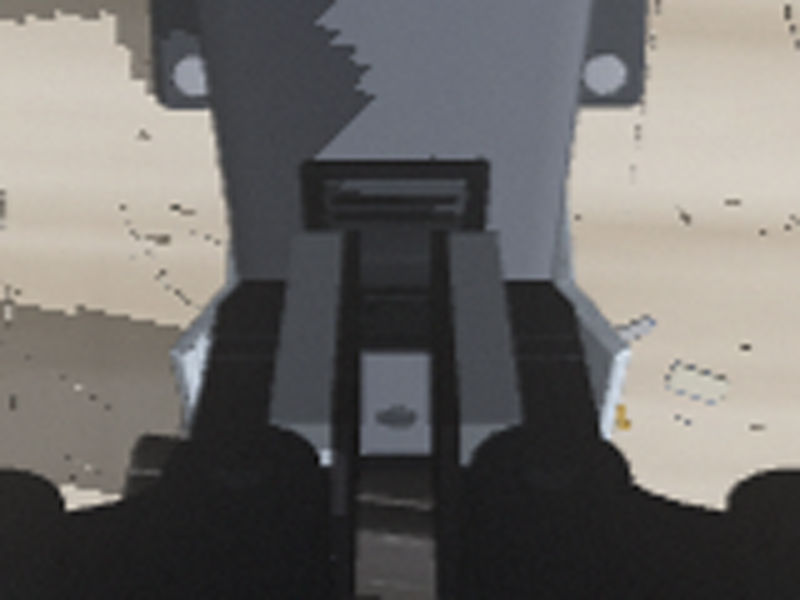

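```bash
python3 -m creep '[[[0,0,1,0,20],[0,0,1,0,20],[0.8,0,-1,0,20],[0.8,0,-2,0,20],[0.8,0,-2,0,20]]]'; python3 -m creep '[[[0,0,0,0,6],[0,0,0,0,6],[0,0,0,0,6],[0,0,0,0,6],[0,0,0,0,6]]]'; python3 snap.py wrist w15 240,200,160,120 5
```

```text
time_s: 17.23
eef_pos: [0.5399, 0.3219, 0.1238]
orientation: [-3.14, -0.084, -0.002]
contact_force: [-3.0, -2.3, 9.7]
finger_gap: 0.237
time_s: 17.65
eef_pos: [0.5398, 0.3223, 0.1241]
orientation: [-3.14, -0.084, -0.003]
contact_force: [-5.1, 0.0, 11.6]
finger_gap: 0.131
17.65 [0.5398 0.3223 0.1241] [-3.14e+00 -8.40e-02 -3.00e-03] 0.13139977431338826 [-5.1  0.  11.6]
[0.62107405 0.32619334 0.26616215] [ 2.0984341  -1.99029667 -0.32144928]
```

View pics/w15.png

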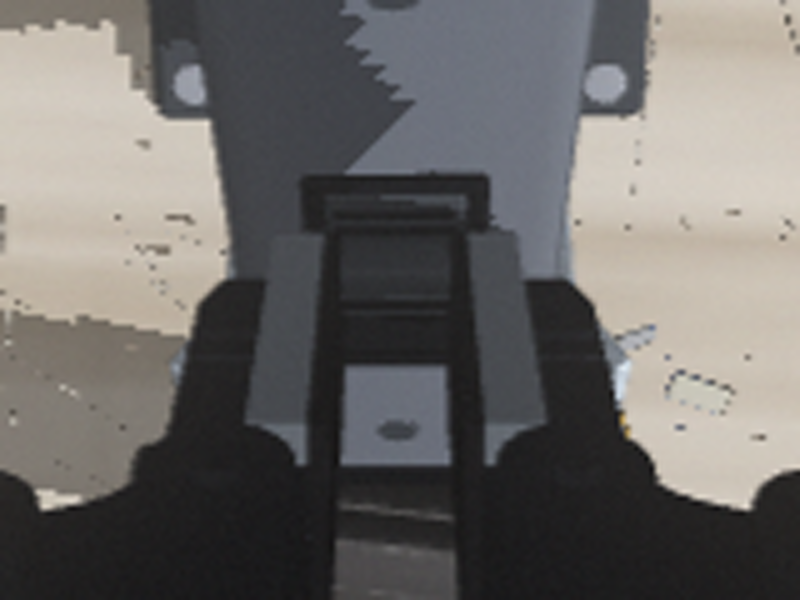

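```bash
python3 -m creep '[[[-1.3,-0.1,-0.8,0,4],[-2.6,-0.1,-1.6,0,4],[-3.9,-0.2,-2.4,0,4],[-5.2,-0.3,-3.2,0,4],[-6.5,-0.3,-4,0,4],[-7.8,-0.4,-4.8,0,4],[-9.1,-0.5,-5.6,0,4],[-9.4,-0.5,-5.8,0,4],[-9.4,-0.5,-5.8,0,4]]]'; python3 snap.py wrist w16 240,200,160,120 5
```

```text
time_s: 18.45
eef_pos: [0.539, 0.3223, 0.1234]
orientation: [-3.135, -0.081, -0.041]
contact_force: [20.6, -0.2, 23.6]
finger_gap: 0.13
18.45 [0.539  0.3223 0.1234] [-3.135 -0.081 -0.041] 0.13011095104531062 [20.6 -0.2 23.6]
[0.61681454 0.32531963 0.26744904] [ 2.11369509 -2.00667854 -0.30321137]
```

View pics/w16.png

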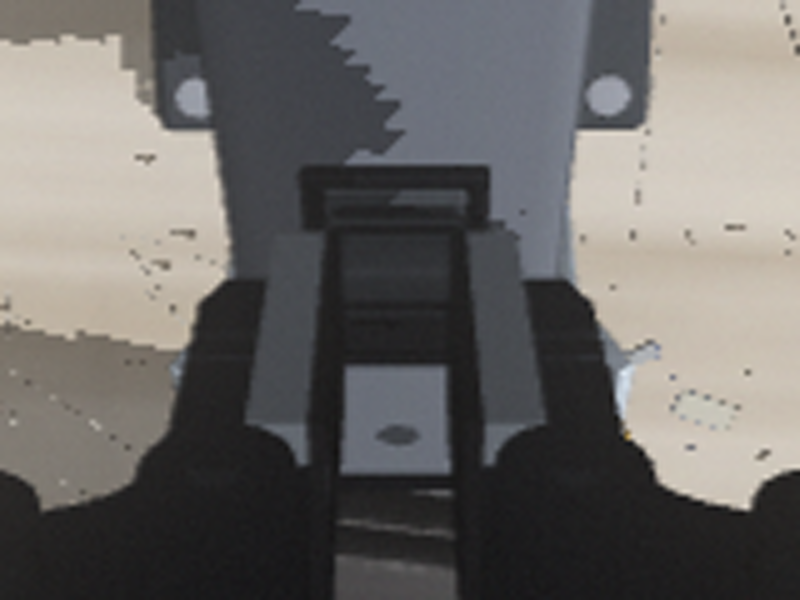

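```bash
python3 -m creep '[[[-0.5,0,0.85,0,4],[-1,0,1.7,0,4]]]'; python3 -m creep '[[[-0.5,0,0.85,0,4],[-1,0,1.7,0,4]]]';python3 -m creep '[[[-0.5,0,0.85,0,4],[-0.5,0,0.85,0,4]]]'; python3 snap.py wrist w17 240,200,160,120 5;
```

```text
time_s: 18.67
eef_pos: [0.5381, 0.3221, 0.1242]
orientation: [-3.135, -0.081, -0.04]
contact_force: [24.4, 0.3, 15.3]
finger_gap: 0.126
time_s: 18.83
eef_pos: [0.537, 0.3221, 0.1256]
orientation: [-3.135, -0.081, -0.039]
contact_force: [23.6, 0.6, 13.8]
finger_gap: 0.126
time_s: 19.0
eef_pos: [0.5362, 0.3221, 0.1264]
orientation: [-3.136, -0.081, -0.038]
contact_force: [22.9, 0.0, 15.2]
finger_gap: 0.128
19.0 [0.5362 0.3221 0.1264] [-3.136 -0.081 -0.038] 0.1275145580972107 [22.9  0.  15.2]
[0.6143242  0.32522039 0.27025297] [ 2.11219306 -2.0057732  -0.30430068]
```

View pics/w17.png

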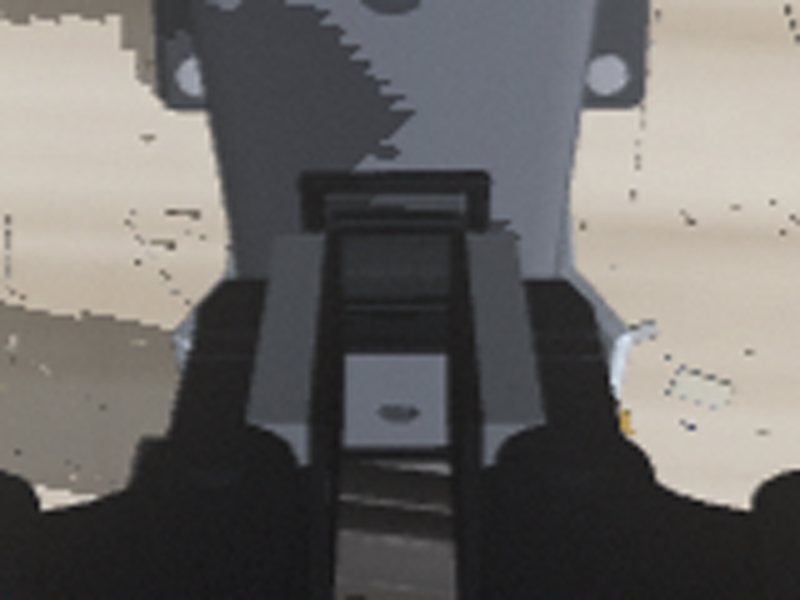

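```bash
python3 -m creep '[[[3,0.2,2,0,4],[6,0.3,4,0,4],[9.4,0.5,5.8,0,4],[9.4,0.5,5.8,0,4],[10.4,0.5,4.1,0,4],[11.2,0.5,2.8,0,4],[11.2,0.5,2.8,0,4],[11.2,0.5,2.8,0,26],[11.2,0.5,2.8,0,26],[11.2,0.5,2.8,0,26]]]'; python3 -m creep '[[[-5,0,20,0,26],[-5,0,40,0,26],[-5,0,60,0,26],[-5,0,60,0,26],[-5,0,60,0,26]]]'; python3 snap.py wrist w18; python3 - <<'E'
from rf import *
z,c,Q=load('w18')
m=(abs(Q[...,0])<85)&(abs(Q[...,1])<14)&(abs(Q[...,2]-28)<5)
P=Q[m]; print(len(P),P.min(0),P.max(0)); print(np.polyfit(P[:,0],P[:,2],1))
ys,xs=np.where(m); x0,x1,y0,y1=xs.min()-20,xs.max()+20,ys.min()-20,ys.max()+10
print(x0,y0); cv2.imwrite('pics/z4.png',cv2.resize(z['p'][y0:y1,x0:x1,::-1],None,fx=4,fy=4,interpolation=cv2.INTER_CUBIC))
for v in range(ys.min(),ys.max()+1): print(v,z['p'][v,(x0+x1)//2].astype(int),Q[v,(x0+x1)//2].round(1))
E
```

```text
time_s: 19.88
eef_pos: [0.538, 0.322, 0.1231]
orientation: [3.14, 0.084, -0.004]
contact_force: [0.7, 0.1, -0.1]
finger_gap: 0.308
time_s: 20.3
eef_pos: [0.5337, 0.3221, 0.1843]
orientation: [-3.14, -0.084, -0.001]
contact_force: [0.5, 0.4, -0.7]
finger_gap: 0.303
20.3 [0.5337 0.3221 0.1843] [-3.14e+00 -8.40e-02 -1.00e-03] 0.30326921192133544 [ 0.5  0.4 -0.7]
[0.6151059  0.32615992 0.32627152] [ 2.09760629 -1.98940496 -0.32193087]
5551 [-66.78167668 -13.99281421  23.00455334] [65.96163516 13.98541309 32.99138224]
[-9.86022580e-03  2.76317859e+01]
275 96
116 [72 73 80] [65.3  0.  22.7]
117 [73 75 81] [65.   0.  23.1]
118 [76 78 85] [64.6  0.  23.5]
119 [84 86 95] [64.9  0.  24.7]
120 [ 90  95 104] [64.4  0.  25. ]
121 [100 105 113] [64.   0.  25.3]
122 [107 112 121] [63.9  0.  26.1]
123 [110 116 126] [63.3  0.  26.2]
124 [110 114 125] [63.3  0.  27.1]
125 [107 111 121] [62.8  0.  27.2]
126 [105 109 120] [62.  0. 27.]
127 [103 107 118] [62.   0.  27.9]
128 [102 108 117] [61.   0.  27.4]
129 [101 106 116] [60.5  0.  27.7]
130 [104 108 116] [59.6  0.  27.3]
131 [100 104 114] [58.7  0.  2
[... 3348 characters left out ...]
27.1]
230 [103 108 116] [-37.1  -0.4  27. ]
231 [105 108 117] [-38.6  -0.4  26.9]
232 [102 107 117] [-38.9  -0.4  27.7]
233 [104 106 116] [-40.3  -0.4  27.7]
234 [83 86 93] [-42.6  -0.4  27.1]
235 [66 67 73] [-43.3  -0.4  27.6]
236 [65 68 72] [-44.3  -0.4  27.9]
237 [64 67 72] [-45.7  -0.4  27.9]
238 [84 88 96] [-48.7  -0.4  26.9]
239 [101 106 115] [-49.2  -0.4  27.5]
240 [104 108 116] [-51.4  -0.4  27.1]
241 [102 107 115] [-52.   -0.4  27.7]
242 [102 106 116] [-54.6  -0.4  27. ]
243 [83 86 93] [-55.6  -0.4  27.4]
244 [40 40 41] [-56.8  -0.4  27.6]
245 [39 37 41] [-58.3  -0.4  27.6]
246 [39 38 41] [-59.8  -0.4  27.7]
247 [85 84 85] [-63.7  -0.5  26.3]
248 [165 165 167] [-131.4   -0.8  -13.8]
```

View pics/z4.png

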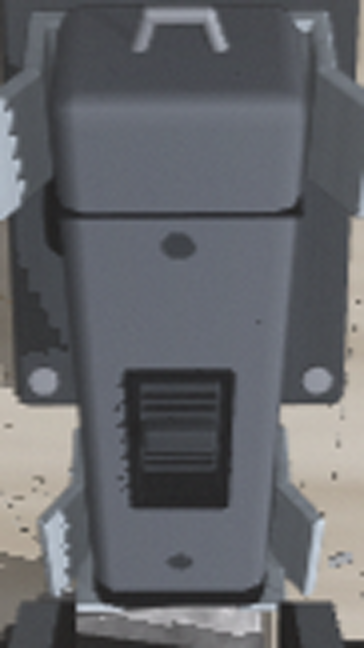

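```bash
python3 -m creep '[[[3.7,0,-30,0,24],[3.7,0,-50,0,24],[3.7,0,-57,0,24],[3.7,0,-59,0,24],[3.7,0,-61,0,24],[3.7,0,-61,0,24]]]'; python3 -m creep '[[[0,0,0,0,7],[0,0,0,0,7],[0,0,0,0,7],[0,0,0,0,7],[0,0,0,0,7]]]'; python3 snap.py wrist w19 240,200,160,120 5
```

```text
time_s: 20.85
eef_pos: [0.5377, 0.3221, 0.1234]
orientation: [-3.14, -0.084, -0.001]
contact_force: [0.9, -0.0, -0.0]
finger_gap: 0.281
time_s: 21.27
eef_pos: [0.5378, 0.322, 0.1241]
orientation: [-3.14, -0.084, -0.003]
contact_force: [-2.4, -2.2, 6.2]
finger_gap: 0.092
21.2667 [0.5378 0.322  0.1241] [-3.14e+00 -8.40e-02 -3.00e-03] 0.0924855070112701 [-2.4 -2.2  6.2]
[0.61907296 0.32601402 0.26621852] [ 2.09796432 -1.99017362 -0.32099447]
```

View pics/w19.png

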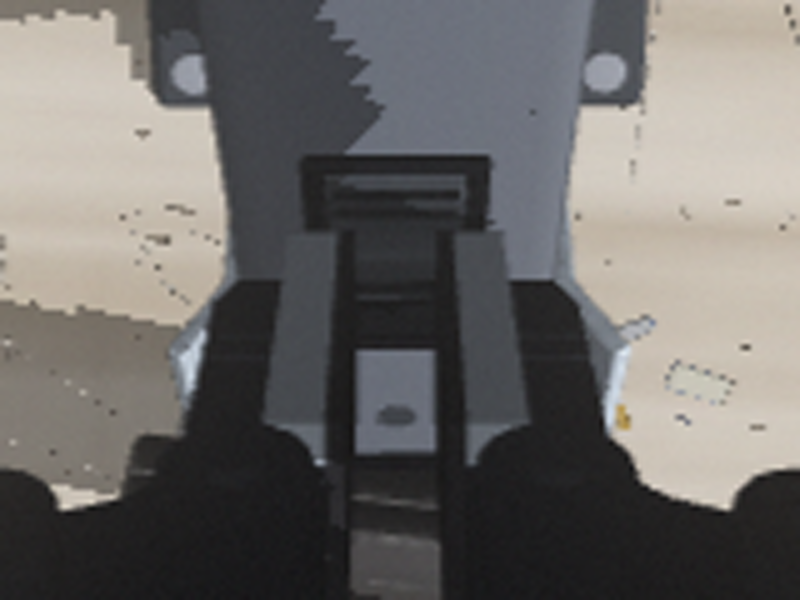

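```bash
python3 -m creep '[[[0,0,2,0,24],[0,0,2,0,24],[0,0,0,0,24],[0,0,-1.3,0,24],[0,0,-1.3,0,24]]]'; python3 -m creep '[[[0,0,0,0,7],[0,0,0,0,7],[0,0,0,0,7],[0,0,0,0,7],[0,0,0,0,7]]]'; python3 - <<'E'
from plant import robot
o=robot.get_obs();print(o['contact_force'],o['moment'],o['finger_gap'])
E
```

```text
time_s: 21.73
eef_pos: [0.5378, 0.3222, 0.1225]
orientation: [-3.14, -0.084, -0.002]
contact_force: [-1.3, -1.6, 6.9]
finger_gap: 0.284
time_s: 22.15
eef_pos: [0.5376, 0.3221, 0.1228]
orientation: [-3.14, -0.084, -0.002]
contact_force: [-3.3, -1.7, 10.6]
finger_gap: 0.13
[-3.33227116 -1.67326329 10.62961473] [-0.31445313  0.52755065 -0.002313  ] 0.12985828736291444
```

```bash
python3 -m creep '[[[0,0,0,0,26],[0,0,0,0,26],[-3,0,30,0,26],[-7,-1,60,0,36],[-7,-1,60,20,36],[-7,-1,60,40,36],[-7,-1,60,60,36],[-7,-1,60,90,36],[-7,-1,60,90,36],[-7,-1,60,90,36],[-7,-1,60,90,36],[-7,-1,60,90,36],[-7,-1,60,90,36],[-7,-1,60,90,36],[-7,-1,60,90,36],[-7,-1,60,90,36],[-7,-1,60,90,36],[-7,-1,60,90,36],[-7,-1,60,90,36],[-7,-1,60,90,36]]]'; python3 snap.py wrist w20;python3 snap.py scene s20 200,130,200,190 3
```

```text
time_s: 23.82
eef_pos: [0.5305, 0.321, 0.1813]
orientation: [-2.164, -2.277, 0.0]
contact_force: [-0.2, 0.6, 0.7]
finger_gap: 0.422
23.8167 [0.5305 0.321  0.1813] [-2.164 -2.277  0.   ] 0.42192155278520854 [-0.2  0.6  0.7]
[0.52680352 0.40193183 0.32328712] [2.81840332 0.07120175 0.01104286]
23.8667 [0.5305 0.321  0.1814] [-2.163 -2.278  0.   ] 0.4223732539291024 [-0.5  0.4  0.2]
[0.12204044 0.60485335 0.75537146] [-1.02039671  2.51001603 -0.92716492]
```

View pics/w20.png

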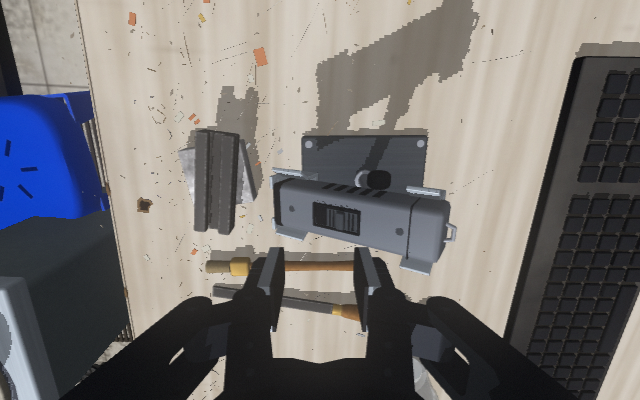

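View pics/s20.png

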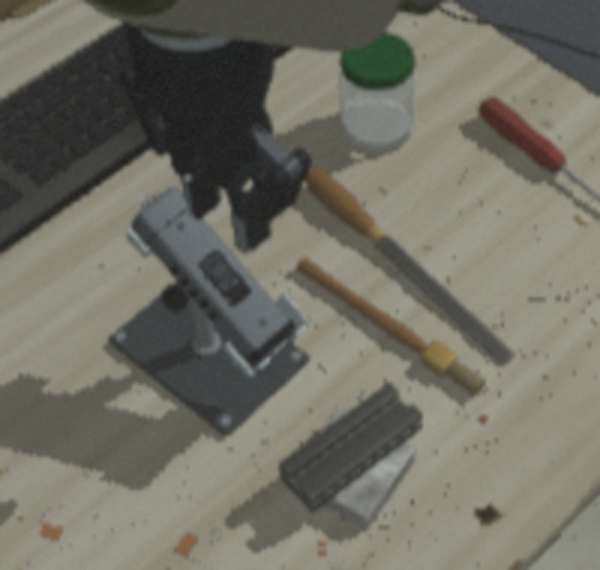

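```bash
python3 -m creep '[[[0,0,-25,0,36],[0,0,-38,0,36],[0,0,-46,0,36],[0,0,-46,0,36],[0,0,-46,0,36]]]'; python3 snap.py wrist w21 240,180,160,120 5; python3 - <<'E'
from rf import *
z,c,Q=load('w21')
for v in (236,240,244,248,252,256,260,264): print(v,[(u,tuple(Q[v,u].round(1))) for u in range(340,384,4)])
E
```

```text
time_s: 24.33
eef_pos: [0.5307, 0.3211, 0.1359]
orientation: [2.162, 2.279, 0.0]
contact_force: [-0.7, -0.2, 0.6]
finger_gap: 0.422
24.3333 [0.5307 0.3211 0.1359] [2.162 2.279 0.   ] 0.42164315244963574 [-0.7 -0.2  0.6]
[0.52678561 0.40196887 0.27782302] [2.81846718 0.0737515  0.01207055]
236 [(340, (np.float64(-4.6), np.float64(8.7), np.float64(29.8))), (344, (np.float64(-2.5), np.float64(8.9), np.float64(29.0))), (348, (np.float64(-0.1), np.float64(9.6), np.float64(29.2))), (352, (np.float64(2.1), np.float64(9.9), np.float64(28.7))), (356, (np.float64(3.7), np.float64(9.6), np.float64(27.0))), (360, (np.float64(6.4), np.float64(10.5), np.float64(27.7))), (364, (np.float64(8.9), np.float64(11.4), np.float64(28.3))), (368, (np.float64(11.2), np.float64(11.9), np.float64(28.2))), (372, (np.float64(13.1), np.float64(12.0), np.float64(27.4))), (376, (np.float64(15.0), np.float64(12.2), np.float64(26.7))), (380, (np.float64(17.5), np.float64(13.2), np.float64(27.6)))]
240 [(340, (np.float64(-5.1), np.float64(5.7), np.float64(28.7))), (344, (np.float64(-2.2), np.float64(6.8), np.float64(2
[... 4002 characters left out ...]
6)))]
264 [(340, (np.float64(-5.3), np.float64(-10.2), np.float64(27.6))), (344, (np.float64(-2.0), np.float64(-8.4), np.float64(29.1))), (348, (np.float64(-0.1), np.float64(-8.5), np.float64(27.7))), (352, (np.float64(2.6), np.float64(-7.4), np.float64(28.3))), (356, (np.float64(13.4), np.float64(5.3), np.float64(47.3))), (360, (np.float64(18.7), np.float64(10.7), np.float64(55.0))), (364, (np.float64(20.3), np.float64(10.8), np.float64(54.3))), (368, (np.float64(22.0), np.float64(11.1), np.float64(53.8))), (372, (np.float64(23.0), np.float64(10.3), np.float64(51.6))), (376, (np.float64(22.3), np.float64(6.5), np.float64(44.4))), (380, (np.float64(24.2), np.float64(7.0), np.float64(44.1)))]
```

View pics/w21.png

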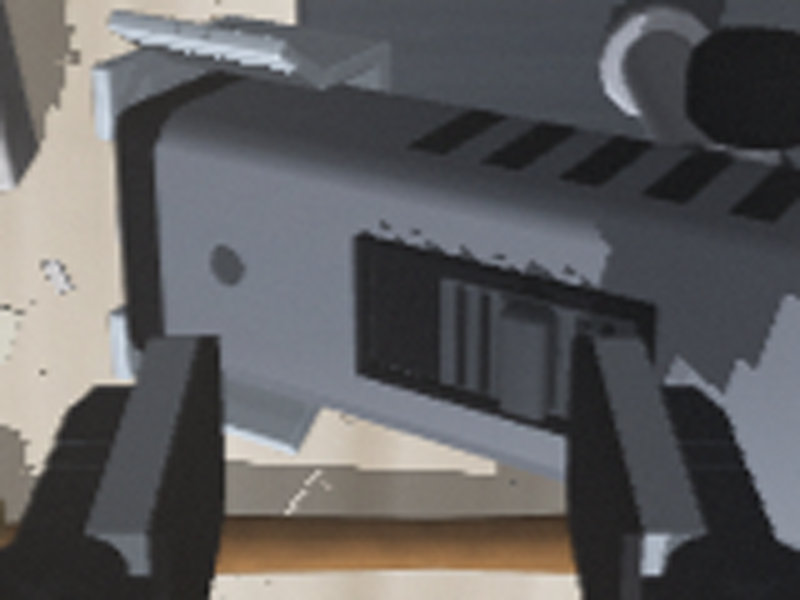

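```bash
python3 -m creep '[[[-4.7,-0.2,-4,0,36],[-4.7,-0.2,-8,0,36],[-4.7,-0.2,-8,0,36]]]'; python3 -m creep '[[[0,0,-1,0,36],[0,0,-1,0,36]]]';  python3 -m creep '[[[0,0,-1,0,36],[0,0,-1,0,36]]]'; python3 snap.py wrist w22 240,180,160,120 5
```

```text
time_s: 24.63
eef_pos: [0.5257, 0.321, 0.128]
orientation: [2.161, 2.28, 0.001]
contact_force: [-2.0, 0.3, 3.3]
finger_gap: 0.423
time_s: 24.8
eef_pos: [0.5258, 0.321, 0.1277]
orientation: [2.161, 2.28, 0.002]
contact_force: [-2.8, 0.4, 6.9]
finger_gap: 0.424
time_s: 24.97
eef_pos: [0.5258, 0.3211, 0.1275]
orientation: [2.161, 2.279, 0.003]
contact_force: [-5.1, -1.6, 12.8]
finger_gap: 0.419
24.9667 [0.5258 0.3211 0.1275] [2.161 2.279 0.003] 0.41944082375123554 [-5.1 -1.6 12.8]
[0.52159932 0.40184972 0.26949744] [2.81914889 0.07427526 0.01464379]
```

View pics/w22.png

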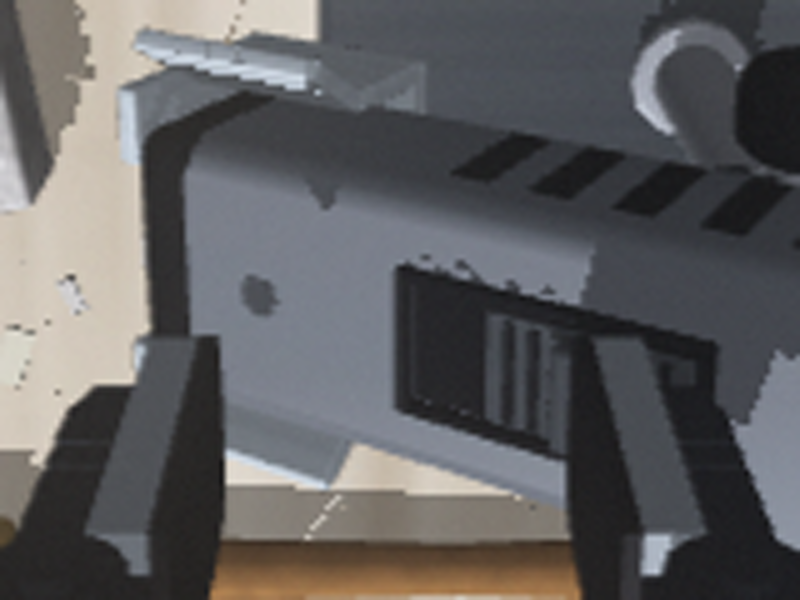

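```bash
python3 -m creep '[[[-0.9,0,-0.5,0,36],[-1.7,-0.1,-1,0,36],[-2.6,-0.1,-1.6,0,36],[-3.4,-0.2,-2.1,0,36]]]'; python3 snap.py wrist w23 240,180,160,120 5
```

```text
time_s: 25.35
eef_pos: [0.523, 0.3209, 0.1258]
orientation: [2.16, 2.279, 0.005]
contact_force: [-4.4, -1.1, 13.2]
finger_gap: 0.422
25.35 [0.523  0.3209 0.1258] [2.16  2.279 0.005] 0.4220434464400719 [-4.4 -1.1 13.2]
[0.51855648 0.4016205  0.26780072] [2.81953585 0.07364248 0.01718779]
```

View pics/w23.png

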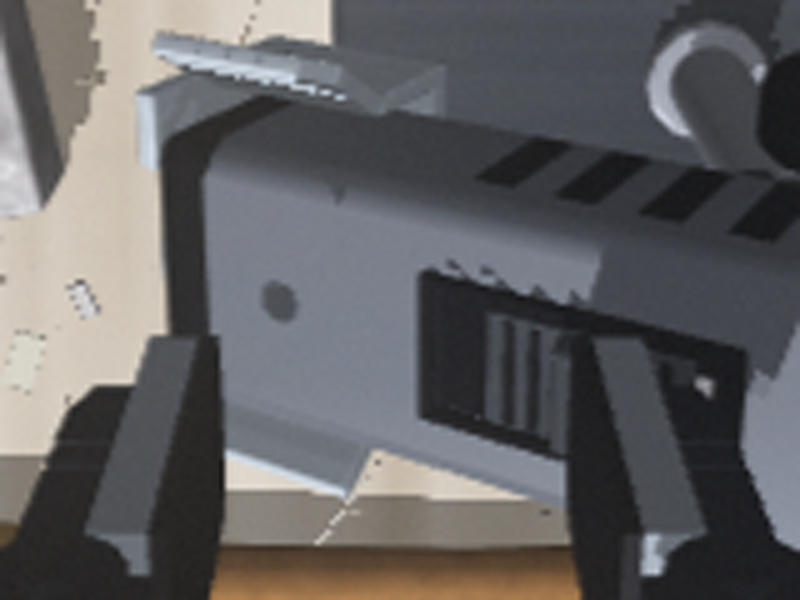

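```bash
python3 -m creep '[[[-0.9,0,-0.5,0,36],[-1.7,-0.1,-1,0,36],[-2.6,-0.1,-1.6,0,36],[-3.4,-0.2,-2.1,0,36],[-4.3,-0.2,-2.6,0,36],[-5.1,-0.3,-3.1,0,36],[-6,-0.3,-3.7,0,36],[-6.8,-0.3,-4.2,0,36],[-7.2,-0.3,-4.4,0,36],[-7.2,-0.3,-4.4,0,36]]]'; python3 snap.py wrist w24 240,180,160,120 5
```

```text
time_s: 26.23
eef_pos: [0.5185, 0.3207, 0.1221]
orientation: [2.158, 2.275, 0.014]
contact_force: [5.1, -1.9, 13.1]
finger_gap: 0.42
26.2333 [0.5185 0.3207 0.1221] [2.158 2.275 0.014] 0.42038633979604395 [ 5.1 -1.9 13.1]
[0.51307423 0.40125874 0.26421469] [2.82057033 0.07147374 0.02639323]
```

View pics/w24.png

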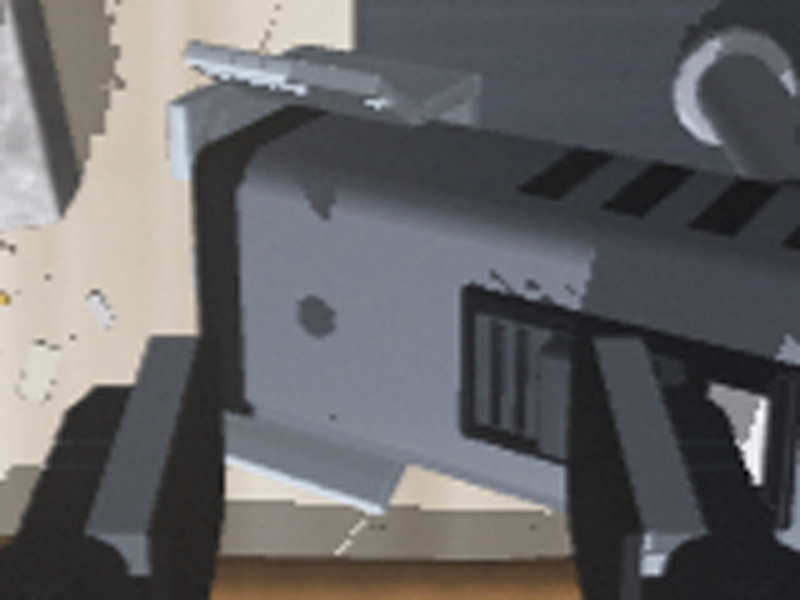

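```bash
python3 -m creep '[[[-0.5,0,-0.3,0,36],[0,0,3,0,36],[0,0,8,0,36],[0,0,30,0,36],[0,0,60,0,36],[0,0,90,0,36],[-20,0,110,0,36],[-20,0,110,0,36],[-20,0,110,0,36]]]'; python3 snap.py wrist w25; python3 snap.py scene s25 220,130,200,190 3; python3 - <<'E'
from rf import *
z,c,Q=load('w25')
m=(abs(Q[...,0])<85)&(abs(Q[...,1])<14)&(abs(Q[...,2]-28)<5)
P=Q[m]; print(len(P),P.min(0),P.max(0),np.polyfit(P[:,0],P[:,2],1))
r=Q[(abs(Q[...,1])<6)&(abs(Q[...,0]+3)<20)&(Q[...,2]>31)]; print('ridge',len(r),np.median(r,0), np.percentile(r[:,0],[5,95]))
ys,xs=np.where(m); x0,x1,y0,y1=xs.min()-15,xs.max()+15,ys.min()-15,ys.max()+15
cv2.imwrite('pics/z5.png',cv2.resize(z['p'][y0:y1,x0:x1,::-1],None,fx=4,fy=4,interpolation=cv2.INTER_CUBIC))
E
```

```text
time_s: 27.03
eef_pos: [0.4947, 0.3205, 0.23]
orientation: [2.16, 2.28, 0.002]
contact_force: [1.1, -0.4, -0.4]
finger_gap: 0.418
27.0333 [0.4947 0.3205 0.23  ] [2.16e+00 2.28e+00 2.00e-03] 0.4176005157425544 [ 1.1 -0.4 -0.4]
[0.49053397 0.40132948 0.37192569] [2.81886884 0.07508512 0.01382563]
27.0833 [0.4949 0.3203 0.2286] [-2.161e+00 -2.280e+00  1.000e-03] 0.4216720572002781 [0.1 0.  0.5]
[0.12204044 0.60485335 0.75537146] [-1.02039671  2.51001603 -0.92716492]
4642 [-68.032435   -13.99836798  23.00013465] [64.81804505 13.99806136 32.96579258] [-5.53344482e-03  2.77388074e+01]
ridge 2342 [  8.20445504   0.35207146 215.433795  ] [-2.38602266 14.1896112 ]
```

View pics/z5.png

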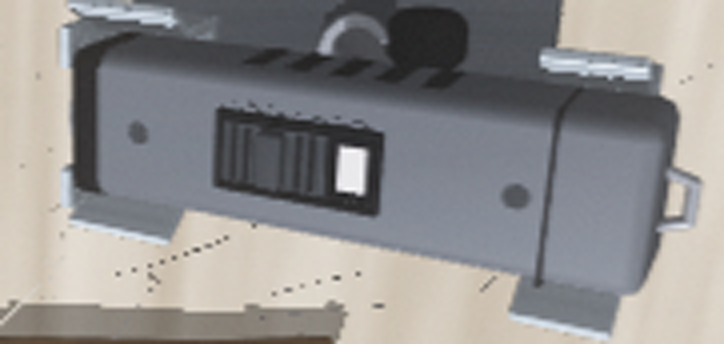

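View pics/s25.png

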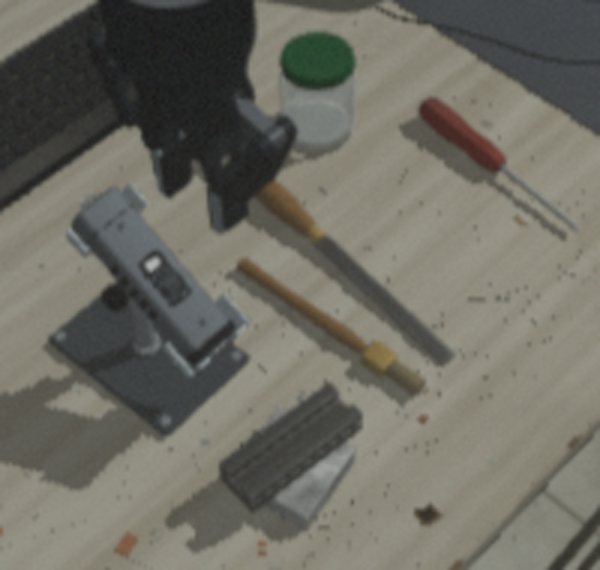

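```bash
python3 - <<'E'
import numpy as np
from plant import robot
a=np.load('pics/scene0.npz')['p'].astype(int); b=np.load('pics/s25.npz')['p'].astype(int)
for n,(x,y,w,h) in dict(mould=(290,255,55,50),jar=(310,140,32,40),file=(325,205,50,48),scr=(358,160,55,50)).items():
    print(n,abs(a-b)[y:y+h,x:x+w].mean().round(1))
print(robot.get_obs()['contact_force'].round(2)); print(robot.finish_job())
E
```

```text
mould 18.4
jar 10.3
file 28.0
scr 18.8
[0.36 0.02 0.97]
the job is handed in; nothing more can be done
None
```

The job is handed in. The torch is on and home in the rest, and the brush lies flat on the bench. The arm was lifted clear and touching nothing, at 27 s of the 58 s allowed.

**Brush:** I took it by the handle end, lifted it out and laid it flat between the stand and the file. Its middle measured about 127 mm from the stand's origin.

**Torch:** I lowered it held level. The top end of the rest tilted it in the fingers, and once released it slid down to the stop. Last depth check: its top face was parallel to the rest (slope under 0.01) at 27.7 mm, where 28 mm is nominal. Its ends ran from about −68 to +65 mm in the rest's frame, so it is home within about 1–2 mm.

**Switch:** Two tries at pinching the ridge from the sides failed. In the first, the slide did not move under about 27 N and the torch was lifted about 4 mm at the switch. It settled back home, still off. I then turned the gripper a quarter turn and pushed the ridge down the slope with one fingertip. The slide went over to the lens end and the last picture shows the white patch behind it.

**Checks that fell short:**
- **Ridge position:** My last automatic measurement of it was spoiled by gripper pixels, so "on" rests on the picture alone.
- **Mould, jar, file and screwdriver:** They look unmoved by eye between the first and last scene views. My pixel comparison of those patches was not near zero (mean differences 10–28). Changed arm shadows and sensor noise probably explain this, but I did not re-measure their positions.

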